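# Set the rivet in a candle wick bar

### The arm

A 6-joint arm with a two-finger parallel gripper is mounted at the origin on the work surface. World frame = base frame: x ahead of the robot, y to its left, z up, the work surface at z = 0. Lengths are in m, angles in degrees, forces in N, time in s.
With the tool pointing down it reaches from about 0.275 to 0.875 m from the base axis. Payload 12.5 kg.
Tool frame: the origin (TCP) lies on the centre line of the jaws, within the pads' length; the fingertips stand 22 mm ahead of it and the grasp point (between the pads) lies 3 mm ahead of it; z points along the fingers, y is the line along which they close (so a half turn about z gives the same grasp; the last joint's range is limited). The gripper opens to 85 mm and grips with 20 to 120 N. Pads are 22 mm wide; open, the fingers measure 114 mm over their backs; the gripper's body (76 mm by 85 mm) begins 54 mm behind the grasp point. The pads swing forward as they close: fully open they stand 13 mm farther back than shut.
Start: joints at [-74.175, 20.094, 94.641, -0, 65.266, -4.847], TCP at [0.194, -0.515, 0.253] pointing down, gripper open.
Joint ranges: [-157.81, 157.81], [-45, 120.19], [0.68, 151.7], [-89.99, 269.99], [4.06, 180], [-164.3, 164.3]. Speed limits (degrees/s): [127.2, 127.2, 159.86, 180, 180, 180].

### API

Orientations are given as a 3x3 rotation matrix whose columns are the frame's x, y, z axes.
In Python, from rig import status, capture, get_calibration, bot gives the robot as it stands.
- The arm moves only by the tool apply_moves, never from a script. Its argument "targets" is a list of rows, each an object with "claw": the closure, from -1 (fully open) to 1 (shut); "offset": the shift along the tool's x, y, z scaled (see below), a list of three; "rotation": the turn, a rotation vector about the tool's x, y, z scaled (see below), a list of three. In form: [{"claw": claw, "offset": [x, y, z], "rotation": [rx, ry, rz]}, ...]. A call has 1 to 12 rows; each row shifts and turns the commanded pose from where the row before left it, along the tool's axes as they then stand; what a row does not reach is not made up. The controller multiplies each number of a shift by 600 mm and each number of a turn by 10 degrees. A row lasts 1/8 s, in which the tool goes at most 62.5 mm and 10.7 degrees, less where a joint would pass 70% of its speed; a pose out of reach is approached as far as the arm can. A call with a number of a shift or a turn outside -1 to 1 is refused whole. A call with a gripper value outside its range is refused whole. The fingers move at their own pace and stop on an object; "force" is the grip in N (left out, the last holds). Time passes only in rows, so rows that do not move let the fingers close. It gives the time, the measured TCP pose, the force, the opening and the grip force at its end, in the units of the state.
- status.get_obs(): the state, without advancing time (a new reading comes with each control period).
- capture(name): name is "side" or "top" or "wrist"; returns the picture (480x640x3 uint8, blue, green, red); there is no depth.
- get_calibration(name): a dict with "fx", "fy", "cx", "cy" (pixels), "k1" (the pictures are not rectified: a ray, as slopes to the right and down, at radius r is drawn at 1 + k1 r^2 times it, then the intrinsics apply), "eye" and "rotation" of the camera in the world. Camera axes: x right, y down, z forward; pixel columns grow to the right and rows downward; lengths in m; the calibration is good to about 2 mm. A picture is of the moment at which its call begins: read the wrist's pose just before it. get_calibration takes no time and is no camera call; for the wrist camera it gives the pose at the moment of the call.
- bot.close_job(): hands the job in; it is judged then, once.
The state is a dict: "time_s": time; "joint_positions": joint angles; "qd": joint speeds; "joint_efforts": joint torques, N m; "tool_pos": TCP position; "ee_rot": TCP orientation; "force": force on the tool from outside, world axes, zero at the start; "torque": the same for the moment, N m; "grip_width": opening from 0.0 (shut) to 1.0 (fully open); "grip_force": force on a finger pad.
Only numpy, scipy, OpenCV 4.12 (cv2) and the standard library are available. Lean on these libraries where they do the work, as an engineer would, in place of code of your own. Each camera call takes 0.05 s, during which the arm holds its last target. There are 200 camera calls.

### The job

Lay the wooden wick bar flat on the anvil of the riveting press, along the fence, with its rivet centred under the punch, and then push the gauge knob down until the gauge foot rests on the bar, and let it spring up again. Then take the mallet by its handle and strike the punch head a brisk blow, so that the punch is driven right down onto the bar, and put the mallet back on its rest as it was, standing on its face with the handle in the notch. The bar stays in place in the press, and the candle and bottle are left where they stand.

Things in the scene. Friction and masses are not known exactly. Their poses are not given: they have to be found in the camera images.
- press: Grey riveting press, fixed: base 170 (x) x 220 (y) x 12 mm; a column (x 68 to 102 mm, y -20 to +20, top 112 mm up) with an arm forward to the punch guide (35 mm wide, 78 to 112 mm up) over the anvil. Open at its front (-x) and -y end. Origin at the bench under the punch axis; x points away from the open front, y along the anvil towards the gauge.
- anvil_mid (a point): Point on the anvil's top (30 mm up; x -28 to +28, y -40 to +90 mm) straight below the punch, axes as the press. The middle of the bar's underside belongs here, bar along y; its -y end then overhangs the anvil by 45 mm. The fence, 8 mm high, runs along the back: face at x = +18 mm, y -35 to +90 mm.
- punch (a joint): Sprung steel punch sliding vertically in the press: 0 = up (its 18 mm wide face is 26 mm over the anvil, 16 mm over a loaded bar), grows downwards in m, about 0.016 when it meets a loaded 10 mm bar, 0.022 at its own stop. Spring about 3.5 N at the top, 9 N on the bar; it returns by itself.
- punch_head (a point): Centre of the top of the punch's mushroom head, 30 mm wide, 154 mm over the bench when up. The mallet strikes here; a moving speed of 0.1 m/s or more at the head makes a good blow.
- gauge (a joint): Sprung height gauge sliding vertically: 0 = up (foot 32 mm over the anvil), grows downwards in m; it reads about 0.022 when the foot rests on the 10 mm bar, 0.030 with no bar. Spring about 2 to 5 N; it returns by itself.
- gauge_knob (a point): Centre of the top of the gauge's black knob, 24 mm wide, 10 mm thick, 140 mm over the bench when up, 60 mm along +y from the punch axis; press it from above. Its arm, 16 mm wide, is 92 to 106 mm up; a scale plate 18 mm wide stands 30 mm behind (+x of) the knob's axis, up to 166 mm.
- bar: Loose wooden wick bar, 30 (x) x 170 (y) x 10 (z) mm, 50 g, with a small steel clip and a 10 mm rivet head at the middle of its top. Origin at the middle of its underside, y along its length; the two ends are alike. Grip it across its 30 mm width, about 65 mm from the middle, at the end that will overhang the anvil.
- mallet: Rubber mallet, about 0.4 kg, standing on its round face: head 50 mm in diameter and 75 mm tall, axis vertical; wooden handle 24 mm wide and 22 mm thick, level, from the head towards -x to 240 mm from the head's axis, its centreline 37.5 mm above the face. Origin at the centre of the lower face, which is the striking face; z up through the head.
- mallet_grip (a point): Place to grip the mallet: on the handle's centreline, 60 mm from the head's axis; pinch across the handle's 24 mm width (mallet's y).
- rest: Wooden mallet rest, fixed to the bench: board 260 (x) x 90 (y) x 12 mm with a notched block at x = -70 mm: saddle top at 38.5 mm, two cheeks 38 mm apart up to 65.5 mm. Origin at the bench under the board's middle, x along the board towards the head's end.
- rest_pad (a point): Top face of the rest's board, 85 mm along its +x from the middle: here the centre of the mallet's lower face stands, handle along -x in the notch.
- candle: Bystander: blue berry-textured candle jar, 80 mm wide, 80 mm tall, with a flat wooden wick. Origin at its underside.
- bottle: Bystander: amber bottle, 52 mm wide, 120 mm tall. Origin at its underside.
Things that resemble listed ones, but are neither listed nor needed, are in the scene too. What is meant by the bar is not pink, and is the smaller of those in its own colour.

How it is judged (in metres and radians):
On the way, in this order (a step that is already met when the one before it is completed fails the run):
1. the bar lies on the anvil, middle within 9 mm of the punch axis both ways, square to 0.1 rad, let go (x of bar in the frame of anvil_mid between -0.009 and 0.009 m and y of bar in the frame of anvil_mid between -0.009 and 0.009 m and z of bar in the frame of anvil_mid between -0.003 and 0.003 m and angle between the y axis of bar and the y axis of press, either way round below 0.1 rad and angle between bar's own z axis and vertical below 0.06 rad and contact force between bar and the fingers below 0.1 N), for 0.2 s.
2. the gauge foot rests on the bar and the gauge reads 20 to 24 mm (x of bar in the frame of anvil_mid between -0.009 and 0.009 m and y of bar in the frame of anvil_mid between -0.009 and 0.009 m and z of bar in the frame of anvil_mid between -0.003 and 0.003 m and angle between the y axis of bar and the y axis of press, either way round below 0.1 rad and angle between bar's own z axis and vertical below 0.06 rad and value of joint gauge between 0.02 and 0.024 m and contact force between gauge and bar above 0.3 N), for 0.2 s.
3. the gauge is up again (value of joint gauge below 0.004 m).
4. the mallet, held, comes down on the punch head at 0.06 m/s or more (within 40 mm of it, punch not yet driven) (distance between mallet and punch_head below 0.04 m and linear speed of mallet above 0.06 m/s and contact force between mallet and the fingers above 1 N and value of joint punch below 0.01 m).
5. the held mallet has driven the punch down onto the bar (x of bar in the frame of anvil_mid between -0.009 and 0.009 m and y of bar in the frame of anvil_mid between -0.009 and 0.009 m and z of bar in the frame of anvil_mid between -0.003 and 0.003 m and angle between the y axis of bar and the y axis of press, either way round below 0.1 rad and angle between bar's own z axis and vertical below 0.06 rad and value of joint punch above 0.0145 m and contact force between mallet and the fingers above 1 N and contact force between mallet and punch above 1 N and contact force between punch and bar above 1 N).
At the end, for the whole second after the job is handed in: The bar lies flat on the anvil with its middle within 9 mm of the punch axis along and across, square to 0.1 rad; punch and gauge are up; the mallet stands on its face on the rest, within 25 mm of its place, upright to 0.12 rad, handle in the notch (0.2 rad); all at rest (x of bar in the frame of anvil_mid between -0.009 and 0.009 m and y of bar in the frame of anvil_mid between -0.009 and 0.009 m and z of bar in the frame of anvil_mid between -0.003 and 0.003 m and angle between the y axis of bar and the y axis of press, either way round below 0.1 rad and angle between bar's own z axis and vertical below 0.06 rad and value of joint punch below 0.003 m and value of joint gauge below 0.004 m and horizontal distance between mallet and rest_pad below 0.025 m and z of mallet in the frame of rest_pad below 0.006 m and angle between mallet's own z axis and vertical below 0.12 rad and angle between the x axis of mallet and the x axis of rest, either way round below 0.2 rad and linear speed of each of mallet, bar below 0.02 m/s and x of mallet_grip in the frame of rest below 0.06 m); the robot touches nothing.
It fails at once if the candle or bottle is moved by more than 30 mm (distance of any of candle, bottle from where it was at the start of the episode above 0.03 m).
It also fails if it takes over 66 s, if anything falls off the work surface, if the arm or the gripper's body presses on something with over 40 N, if the wrist force passes 120 N, or if a joint passes its speed limit or range.

## Working session

There is one attempt and no reset: what is moved stays moved. The work goes in short steps, Python scripts to look and compute and a tool call to move; the robot and the scene stay as the last step left them, time stands still between calls to the robot, and variables do not carry over. Pictures are saved under pics/ and viewed, at most 10 in all, crops included, and the job is handed in when it is done.

Besides the shell and the picture viewer there is one more tool, called after "Call:" in YAML: its name, and indented under it one key for each argument. apply_moves: Moves the arm, as the interface text tells. Its arguments: {"type":"object","properties":{"targets":{"type":"array","items":{"type":"object","properties":{"claw":{"type":"number"},"offset":{"type":"array","items":{"type":"number"}},"rotation":{"type":"array","items":{"type":"number"}}}}},"force":{"type":"number"}},"required":["targets"]}

```bash
ls && mkdir -p pics
python3 - <<'E'
from rig import status, capture, get_calibration
import cv2
for n in ["side","top"]:
    im=capture(n); cv2.imwrite(f"pics/{n}0.png",im)
    c=get_calibration(n); print(n,c)
s=status.get_obs(); print(s["time_s"],s["tool_pos"],s["ee_rot"],s["grip_width"])
E
```

```text
pics
side {'fx': 542.0621057716435, 'fy': 542.0621057716435, 'cx': 312.1072018145843, 'cy': 228.4719703678943, 'k1': -0.08907444335765083, 'eye': array([0.45522211, 0.70459144, 0.80180803]), 'rotation': array([[-0.99647414, -0.04783571,  0.06892776],
       [-0.08357444,  0.63828623, -0.76524898],
       [-0.00738941, -0.76831141, -0.64003357]])}
top {'fx': 544.9096746755547, 'fy': 544.9096746755547, 'cx': 308.1367933049414, 'cy': 238.64712001263234, 'k1': -0.16631117240735105, 'eye': array([ 0.27273983, -0.0818596 ,  1.38998547]), 'rotation': array([[ 0.00288913, -0.98127236,  0.19260376],
       [-0.99999466, -0.00254144,  0.00205227],
       [-0.00152434, -0.19260866, -0.98127447]])}
0.1 [ 0.19412072 -0.51430138  0.25279845] [[ 9.35596265e-01  3.53071596e-01 -2.77090940e-04]
 [ 3.53071689e-01 -9.35595702e-01  1.03162805e-03]
 [ 1.04993471e-04 -1.06302032e-03 -9.99999429e-01]] 0.9976247304644088
```

View pics/top0.png

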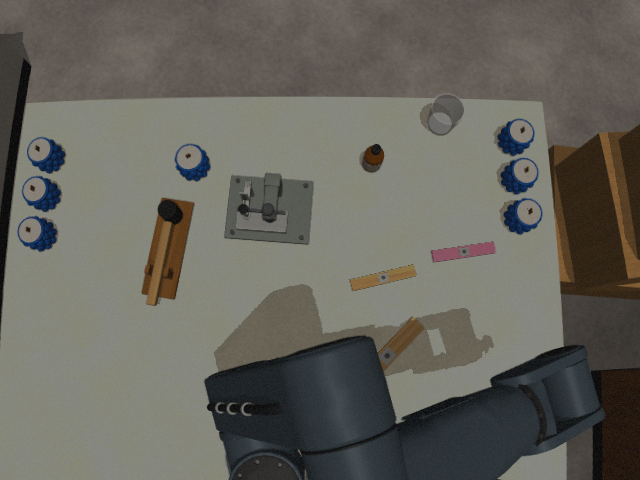

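View pics/side0.png

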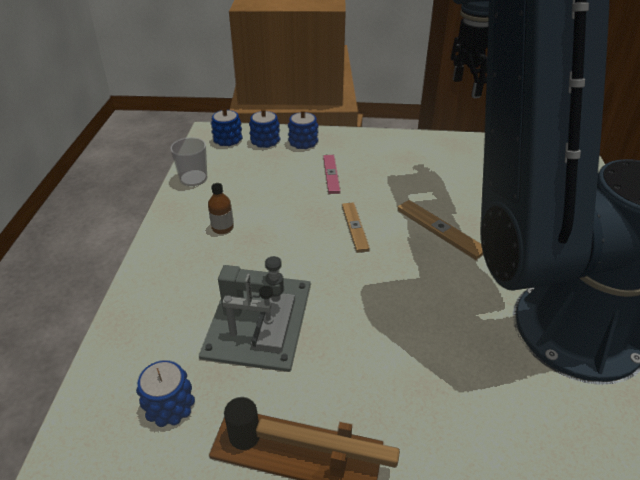

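The top view shows an orange wooden bar at (383,278), a pink bar at (463,252), and a browner wooden bar at (402,343), partly hidden by the arm. The press is around (268,210), with its gauge knob at (243,209). The mallet head is at (170,211) and the handle end at (153,300). The candle is at (192,160) and the bottle at (373,157).

The side view shows the same bars: orange at (355,227), pink at (331,173) and the large wooden one at (440,228).

Candidates for the bar: orange (383,278), pink (463,252) and long wooden (402,343). By the description it should be the orange one, the smaller of the two wooden bars. I'll check its length and a close crop.

```bash
cat > h.py <<'E'
import numpy as np, cv2
from rig import status, capture, get_calibration
def rays(c,px):
    px=np.atleast_2d(np.asarray(px,float)); d=(px-[c["cx"],c["cy"]])/[c["fx"],c["fy"]]
    u=d.copy()
    for _ in range(20): u=d/(1+c["k1"]*(u**2).sum(1,keepdims=True))
    return np.c_[u,np.ones(len(u))]@c["rotation"].T
def plane(c,px,z):
    r=rays(c,px); return (c["eye"]+r*((z-c["eye"][2])/r[:,2])[:,None])[:,:2]
def proj(c,P):
    p=(np.atleast_2d(P)-c["eye"])@c["rotation"]; u=p[:,:2]/p[:,2:]
    return u*(1+c["k1"]*(u**2).sum(1,keepdims=True))*[c["fx"],c["fy"]]+[c["cx"],c["cy"]]
def tri(c1,p1,c2,p2):
    a=rays(c1,p1)[0];b=rays(c2,p2)[0]
    t=np.linalg.lstsq(np.c_[a,-b],c2["eye"]-c1["eye"],rcond=None)[0]
    A=c1["eye"]+a*t[0];B=c2["eye"]+b*t[1]; return (A+B)/2,np.linalg.norm(A-B)
def blob(mask,box):
    m=np.zeros_like(mask);x0,y0,x1,y1=box;m[y0:y1,x0:x1]=mask[y0:y1,x0:x1]
    n,l,s,_=cv2.connectedComponentsWithStats(m); k=1+np.argmax(s[1:,4])
    return (l==k).astype(np.uint8)
def rect(c,m,z):
    k=max(cv2.findContours(m,cv2.RETR_EXTERNAL,cv2.CHAIN_APPROX_NONE)[0],key=cv2.contourArea)[:,0]
    w=plane(c,k,z)
    (cx,cy),(a,b),t=cv2.minAreaRect((w*1000).astype(np.float32))
    if b>a: a,b,t=b,a,t+90
    return np.round([cx,cy,a,b,(t+90)%180-90],1)  # mm, long, short, angle of long side from world x
E
python3 - <<'E'
from h import *
ct=get_calibration("top");cs=get_calibration("side")
T=cv2.imread("pics/top0.png");S=cv2.imread("pics/side0.png")
H=cv2.cvtColor(T,cv2.COLOR_BGR2HSV);HS=cv2.cvtColor(S,cv2.COLOR_BGR2HSV)
wood=lambda h:cv2.inRange(h,(5,90,60),(25,255,255))
print("bar top",rect(ct,blob(wood(H),(340,255,425,300)),.010))
print("bar side",rect(cs,blob(wood(HS),(335,195,375,255)),.010))
print("big side",rect(cs,blob(wood(HS),(385,190,484,262)),.010))
for p in [(268,210),(235,225),(300,190),(172,280),(150,290),(170,211),(330,150)]: print(p,H[p[1],p[0]],T[p[1],p[0]])
bg=cv2.inRange(H,(0,0,0),(179,255,130))
pm=blob(cv2.morphologyEx(((H[:,:,1]<60)&(H[:,:,2]<165)).astype(np.uint8),cv2.MORPH_OPEN,np.ones((3,3))),(215,165,325,250))
print("press base",rect(ct,pm,.012), pm.sum())
rm=blob(cv2.inRange(H,(5,90,20),(25,255,255)),(135,190,200,312)); print("rest+handle",rect(ct,rm,.012),rm.sum())
big=lambda im,x,y,w,h,k: cv2.resize(im[y:y+h,x:x+w],None,fx=k,fy=k,interpolation=cv2.INTER_CUBIC)
a=big(T,335,235,170,140,2.3); b=big(T,215,165,110,90,3.6); c=big(T,130,185,80,130,3.6)
C=np.zeros((800-260,800,3),np.uint8)
for im,x,y in[(a,0,0),(b,0,0),(c,0,0)]:pass
C[:322,:391]=a; C[:324,392+0:392+396]=b
C2=c; cv2.imwrite("pics/crop1.png",C[:324]); cv2.imwrite("pics/crop2.png",c)
E
```

```text
bar top [ 443.5 -269.9  169.1   29.8  -76.6]
bar side [ 443.6 -260.1  175.    29.8  -76.5]
big side [ 248.8 -267.4  239.2   51.5  -45.1]
(268, 210) [60  8 64] [62 64 62]
(235, 225) [45 16 94] [88 94 91]
(300, 190) [47 19 93] [86 93 89]
(172, 280) [ 15 180  99] [29 63 99]
(150, 290) [ 16 141 130] [ 58  97 130]
(170, 211) [39 89 20] [13 20 18]
(330, 150) [ 34  32 135] [118 135 133]
press base [629.   25.  290.8 227.6  89.9] 9343
rest+handle [508.1 290.4 282.3  93.4  -8.6] 2980
```

View pics/crop1.png

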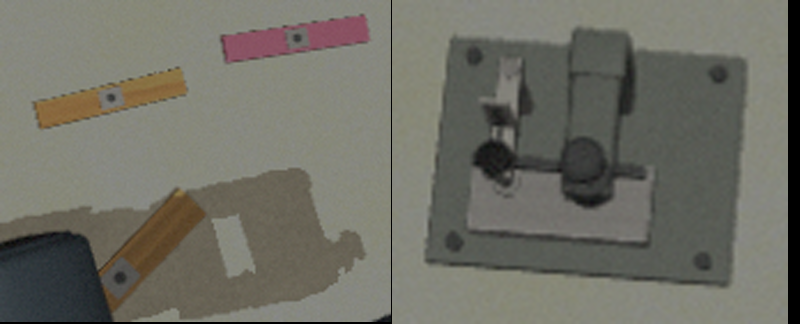

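View pics/crop2.png

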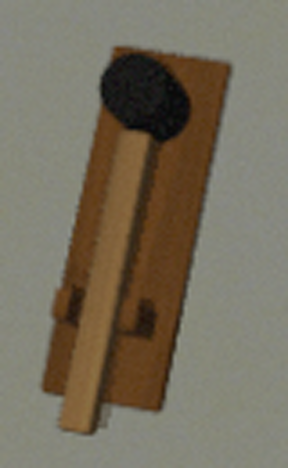

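The crops confirm the choice: the orange bar measures 169 x 30 mm, while the browner one is about 240 x 51 mm. In crop 1 the orange bar's clip is at (111,98), the punch head at (583,157) and the knob at (493,157). Crop 2 shows the mallet head at (140,95) and its handle lying in the notch, ending at (78,430).

Next I'll work out the coarse poses and move so the wrist camera can see the bar.

Run:
```python
from h import *
np.set_printoptions(precision=4,suppress=True)
c=get_calibration("top");cs=get_calibration("side")
cr=np.array([(452,37),(747,58),(729,286),(427,263)])
px=np.c_[(cr[:,0]-392)/3.6+215,cr[:,1]/3.6+165]
w=plane(c,px,.012);print("base corners",w)
y=(w[0]+w[3]-w[1]-w[2]);print("press yaw",np.degrees(np.arctan2(-y[0],y[1])),"mid",w.mean(0))
print("punch head",plane(c,[(268.1,208.6)],.154),"knob",plane(c,[(243.1,208.6)],.140), "side tri punch",tri(c,(268.1,208.6),cs,(273,262)))
k=lambda u,v:(u/3.6+130,v/3.6+185)
q=np.array([k(113,47),k(231,65),k(160,410),k(43,393)]);w=plane(c,q,.012);print("rest",w,w.mean(0));d=w[0]+w[1]-w[2]-w[3];print("rest yaw",np.degrees(np.arctan2(d[1],d[0])))
print("handle",plane(c,[k(130,131),k(155,131),k(58,430),k(97,432)],.0605))
print("rivet",plane(c,[(335+111/2.3,235+98/2.3)],.011))
W=get_calibration("wrist");s=status.get_obs();R=np.array(s["ee_rot"]);print("cam in tool",R.T@(W["eye"]-s["tool_pos"]));print(R.T@W["rotation"],W["fx"],W["cx"],W["cy"],W["k1"])
```

```text
base corners [[ 0.714   0.1244]
 [ 0.6978 -0.093 ]
 [ 0.528  -0.0802]
 [ 0.5442  0.1369]]
press yaw -4.25921825825641 mid [0.621 0.022]
punch head [[0.5868 0.0146]] knob [[0.5903 0.0751]] side tri punch (array([0.5882, 0.0154, 0.1442]), np.float64(0.001977013180186516))
rest [[0.6519 0.3106]
 [0.6379 0.2214]
 [0.3855 0.262 ]
 [0.3965 0.3482]] [0.518  0.2855]
rest yaw -8.760670297462324
handle [[0.5773 0.2808]
 [0.5773 0.2628]
 [0.3668 0.3211]
 [0.3659 0.2935]]
rivet [[ 0.4425 -0.2711]]
cam in tool [ 0.0721 -0.0004 -0.121 ]
[[-0.0005 -0.9584 -0.2854]
 [ 1.     -0.0005 -0.0003]
 [ 0.0002 -0.2854  0.9584]] 340.183086095418 323.34878018831733 238.5303935234475 0.018510402155142724
```

Call:
apply_moves:
  targets:
    - {"claw": -1, "offset": [0, 0, 0], "rotation": [0, 0, -1]}
    - {"claw": -1, "offset": [0, 0, 0], "rotation": [0, 0, -1]}
    - {"claw": -1, "offset": [0, 0, 0], "rotation": [0, 0, -1]}
    - {"claw": -1, "offset": [0, 0, 0], "rotation": [0, 0, -1]}
    - {"claw": -1, "offset": [0, 0, 0], "rotation": [0, 0, -1]}
    - {"claw": -1, "offset": [0, 0, 0], "rotation": [0, 0, -1]}
    - {"claw": -1, "offset": [0, 0, 0], "rotation": [0, 0, -1]}
    - {"claw": -1, "offset": [0, 0, 0], "rotation": [0, 0, -1]}
    - {"claw": -1, "offset": [0.0426, 0.071, 0.008], "rotation": [0, 0, -0.27]}
    - {"claw": -1, "offset": [0.0426, 0.071, 0.008], "rotation": [0, 0, 0]}
    - {"claw": -1, "offset": [0.0426, 0.071, 0.008], "rotation": [0, 0, 0]}
    - {"claw": -1, "offset": [0.0426, 0.071, 0.008], "rotation": [0, 0, 0]}

```text
time_s: 1.6
tool_pos: [0.3388, -0.3761, 0.2338]
ee_rot: [[-0.231, 0.973, -0.0], [0.973, 0.231, 0.0], [0.0, -0.0, -1.0]]
force: [0.6, -0.6, -0.1]
grip_width: 1.006
grip_force: 0.0
```

Call:
apply_moves:
  targets:
    - {"claw": -1, "offset": [0.0426, 0.071, 0.008], "rotation": [0, 0, 0]}
    - {"claw": -1, "offset": [0.0426, 0.071, 0.008], "rotation": [0, 0, 0]}
    - {"claw": -1, "offset": [0.0426, 0.071, 0.008], "rotation": [0, 0, 0]}
    - {"claw": -1, "offset": [0, 0, 0], "rotation": [0, 0, 0]}

```text
time_s: 2.1
tool_pos: [0.4459, -0.2711, 0.2191]
ee_rot: [[-0.235, 0.972, -0.001], [0.972, 0.235, 0.001], [0.001, -0.0, -1.0]]
force: [-0.5, 0.1, 0.0]
grip_width: 0.999
grip_force: 0.0
```

```bash
cat >> h.py <<'E'
np.set_printoptions(precision=4,suppress=True)
from scipy.spatial.transform import Rotation as Ro
def goal(yaw,tilt=0):
    "tool down, x at yaw (deg); tilt leans the body towards -x of tool"
    y=np.radians(yaw); x=np.array([np.cos(y),np.sin(y),0]); z=np.array([0,0,-1.]); R=np.c_[x,np.cross(z,x),z]
    return R@Ro.from_rotvec([0,np.radians(tilt),0]).as_matrix()
def go(p,R):
    s=status.get_obs(); A=np.array(s["ee_rot"])
    print("rot units",Ro.from_matrix(A.T@R).as_rotvec(degrees=True)/10,"| shift units (now axes)",A.T@(np.array(p)-s["tool_pos"])/.6,"(goal axes)",R.T@(np.array(p)-s["tool_pos"])/.6)
E
python3 - <<'E'
from h import *
s=status.get_obs();print(s["time_s"],s["tool_pos"],s["joint_positions"],np.array(s["ee_rot"])[:,0],s["force"])
W=get_calibration("wrist");im=capture("wrist");cv2.imwrite("pics/w1.png",im)
H=cv2.cvtColor(im,cv2.COLOR_BGR2HSV);m=cv2.inRange(H,(5,90,60),(25,255,255))
b=blob(m,(0,0,640,480));print(rect(W,b,.010),cv2.boundingRect(b),b.sum())
E
```

```text
2.1 [ 0.4459 -0.2711  0.2191] [-36.4192  19.4912 100.822    0.0182  59.7494 -50.0092] [-0.2348  0.972   0.001 ] [-0.4836  0.114   0.0083]
[ 245.4 -274.1  235.5   46.1  -45. ] (4, 37, 207, 241) 11313
```

View pics/w1.png

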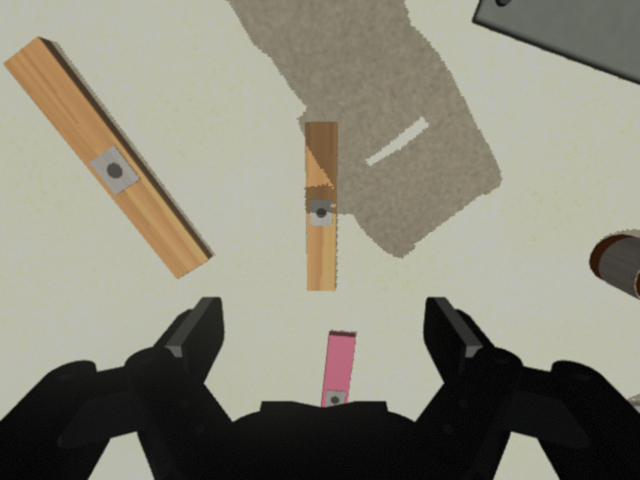

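The wrist view shows the orange bar at (321,205), spanning rows 122 to 291 with its clip at (321,212). The larger bar is at upper left and the pink one is below. I'm measuring the orange bar now.

Run:
```python
from h import *
W=get_calibration("wrist");im=cv2.imread("pics/w1.png")
H=cv2.cvtColor(im,cv2.COLOR_BGR2HSV);m=cv2.inRange(H,(5,60,40),(25,255,255))
m=cv2.morphologyEx(m,cv2.MORPH_CLOSE,np.ones((25,25)))
b=blob(m,(290,105,350,310));r=rect(W,b,.010);print(r,cv2.boundingRect(b))
print("rivet",plane(W,[(321,212)],.012))
a=np.radians(r[4]); u=np.array([np.cos(a),np.sin(a)]); u*=-np.sign(u[1])  # towards -y
g=np.r_[r[:2]/1000+u*.068,0]
yaw=np.degrees(np.arctan2(-u[1],-u[0])); R=goal(yaw,15); print("yaw",yaw,"grip",g)
# fingertip centre at g, z .006 -> TCP
tcp=g+[0,0,.006]-R[:,2]*.022; print("tcp",tcp); go(tcp+[0,0,.09],R); go(tcp,R)
```

```text
[ 441.6 -270.6  169.4   30.7  -76.5] (305, 121, 33, 170)
rivet [[ 0.4414 -0.2705]]
yaw 103.50000000000001 grip [ 0.4575 -0.3367  0.    ]
tcp [ 0.4588 -0.3423  0.0273]
rot units [-0.0043  1.496   0.0009] | shift units (now axes) [-0.1189 -0.0046  0.1699] (goal axes) [-0.1587 -0.0047  0.1334]
rot units [-0.0043  1.496   0.0009] | shift units (now axes) [-0.119  -0.0045  0.3199] (goal axes) [-0.1976 -0.0047  0.2783]
```

Call:
apply_moves:
  targets:
    - {"claw": -1, "offset": [0, 0, 0], "rotation": [0, 0.75, 0]}
    - {"claw": -1, "offset": [0, 0, 0], "rotation": [0, 0.746, 0]}
    - {"claw": -1, "offset": [-0.053, -0.0016, 0.0445], "rotation": [0, 0, 0]}
    - {"claw": -1, "offset": [-0.053, -0.0016, 0.0445], "rotation": [0, 0, 0]}
    - {"claw": -1, "offset": [-0.0527, -0.0015, 0.0444], "rotation": [0, 0, 0]}
    - {"claw": -1, "offset": [-0.0117, 0, 0.0435], "rotation": [0, 0, 0]}
    - {"claw": -1, "offset": [-0.0117, 0, 0.0435], "rotation": [0, 0, 0]}
    - {"claw": -1, "offset": [-0.0105, 0, 0.0389], "rotation": [0, 0, 0]}
    - {"claw": -1, "offset": [-0.005, 0, 0.0189], "rotation": [0, 0, 0]}
    - {"claw": -1, "offset": [0, 0, 0], "rotation": [0, 0, 0]}

```text
time_s: 3.4
tool_pos: [0.4577, -0.3438, 0.0276]
ee_rot: [[-0.223, 0.973, -0.06], [0.94, 0.231, 0.252], [0.259, -0.0, -0.966]]
force: [0.1, 0.3, -0.8]
grip_width: 1.001
grip_force: 0.0
```

Run:
```python
from h import *
go([.4588,-.3423,.0273],goal(103.5,15))
```

```text
rot units [ 0.0019 -0.0008 -0.0174] | shift units (now axes) [0.0018 0.0024 0.0009] (goal axes) [0.0018 0.0024 0.0009]
```

Call:
apply_moves:
  targets:
    - {"claw": 1, "offset": [0, 0.0024, 0], "rotation": [0, 0, 0]}
    - {"claw": 1, "offset": [0, 0, 0], "rotation": [0, 0, 0]}
    - {"claw": 1, "offset": [0, 0, 0], "rotation": [0, 0, 0]}
    - {"claw": 1, "offset": [0, 0, 0], "rotation": [0, 0, 0]}
    - {"claw": 1, "offset": [0, 0, 0], "rotation": [0, 0, 0]}
    - {"claw": 1, "offset": [0, 0, 0], "rotation": [0, 0, 0]}
    - {"claw": 1, "offset": [0, 0, 0], "rotation": [0, 0, 0]}
  force: 50

```text
time_s: 4.28
tool_pos: [0.4599, -0.3433, 0.0286]
ee_rot: [[-0.224, 0.973, -0.059], [0.94, 0.231, 0.251], [0.258, 0.0, -0.966]]
force: [-0.1, -0.2, 6.2]
grip_width: 0.322
grip_force: 48.9
```

Call:
apply_moves:
  targets:
    - {"claw": 1, "offset": [0.0144, 0, -0.0537], "rotation": [0, 0, 0]}
    - {"claw": 1, "offset": [0.0144, 0, -0.0537], "rotation": [0, 0, 0]}
    - {"claw": 1, "offset": [0.0144, 0, -0.0537], "rotation": [0, 0, 0]}
    - {"claw": 1, "offset": [0, 0, 0], "rotation": [0, 0, 0]}

```text
time_s: 4.78
tool_pos: [0.4606, -0.3438, 0.1303]
ee_rot: [[-0.224, 0.973, -0.057], [0.941, 0.231, 0.248], [0.254, 0.002, -0.967]]
force: [1.4, -1.0, -1.0]
grip_width: 0.316
grip_force: 49.4
```

```bash
cat >> h.py <<'E'
def pressT(p,yaw):
    a=np.radians(yaw); T=np.eye(4); T[:2,:2]=[[np.cos(a),-np.sin(a)],[np.sin(a),np.cos(a)]]; T[:2,3]=p; return T
# bar origin in tool frame: along tool horizontal-forward 75 mm, underside
_R=goal(103.5,15); _d=np.array([.4416,-.2706,0])-np.array([.4599,-.3433,.0286])
BAR=_R.T@_d; BAR[1]=0
def bargoal(T,b,dyaw=0):
    yaw=np.degrees(np.arctan2(T[1,0],T[0,0]))+90+dyaw; R=goal(yaw,15)
    p=T[:3,:3]@np.array(b)+T[:3,3]; return p-R@BAR,R
E
python3 - <<'E'
from h import *
s=status.get_obs();print(s["time_s"],s["tool_pos"],s["force"],s["grip_width"],BAR)
T=pressT([.587,.0146],-4.26)
p,R=bargoal(T,[-.11,-.06,.10]);print(p);go(p,R)
E
```

```text
4.775 [ 0.4606 -0.3438  0.1303] [ 1.4058 -1.0218 -1.0399] 0.3162250801058559 [0.065 0.    0.047]
[ 0.4673 -0.1118  0.1286]
rot units [-0.4392  0.0242  1.7083] | shift units (now axes) [0.3605 0.1003 0.098 ] (goal axes) [ 0.3725 -0.0176  0.1028]
```

Call:
apply_moves:
  targets:
    - {"claw": 1, "offset": [0, 0, 0], "rotation": [-0.22, 0.012, 0.854]}
    - {"claw": 1, "offset": [0, 0, 0], "rotation": [-0.22, 0.012, 0.854]}
    - {"claw": 1, "offset": [0.062, -0.0029, 0.0171], "rotation": [0, 0, 0]}
    - {"claw": 1, "offset": [0.062, -0.0029, 0.0171], "rotation": [0, 0, 0]}
    - {"claw": 1, "offset": [0.062, -0.0029, 0.0171], "rotation": [0, 0, 0]}
    - {"claw": 1, "offset": [0.062, -0.0029, 0.0171], "rotation": [0, 0, 0]}
    - {"claw": 1, "offset": [0.062, -0.0029, 0.0171], "rotation": [0, 0, 0]}
    - {"claw": 1, "offset": [0.062, -0.0029, 0.0171], "rotation": [0, 0, 0]}
    - {"claw": 1, "offset": [0, 0, 0], "rotation": [0, 0, 0]}

```text
time_s: 5.9
tool_pos: [0.4657, -0.1092, 0.1262]
ee_rot: [[0.071, 0.997, 0.014], [0.962, -0.072, 0.262], [0.262, -0.005, -0.965]]
force: [1.1, -0.7, -1.4]
grip_width: 0.318
grip_force: 49.4
```

Run:
```python
from h import *
s=status.get_obs();print(s["time_s"],s["tool_pos"],s["force"])
W=get_calibration("wrist");im=capture("wrist");cv2.imwrite("pics/w2.png",im)
T=pressT([.587,.0146],-4.26)
print("pred head",proj(W,[T[:3,3]+[0,0,.154]]))
H=cv2.cvtColor(im,cv2.COLOR_BGR2HSV);m=cv2.morphologyEx(cv2.inRange(H,(5,60,40),(25,255,255)),cv2.MORPH_CLOSE,np.ones((25,25)))
b=blob(m,(0,0,640,480));bp,R=bargoal(T,[0,0,0]);print("bar",rect(W,b,.110),cv2.boundingRect(b))
A=np.array(s["ee_rot"]);print("bar expected",A@BAR+s["tool_pos"],A[:,0])
cv2.imwrite("pics/top1.png",capture("top"));cv2.imwrite("pics/side1.png",capture("side"))
```

```text
5.9 [ 0.4657 -0.1092  0.1262] [ 1.0704 -0.698  -1.3856]
pred head [[701.0359 -82.8662]]
bar [468.5 -44.2 148.4  33.   84.9] (282, 0, 76, 338)
bar expected [ 0.471  -0.0344  0.0979] [0.0705 0.9624 0.2624]
```

View pics/w2.png

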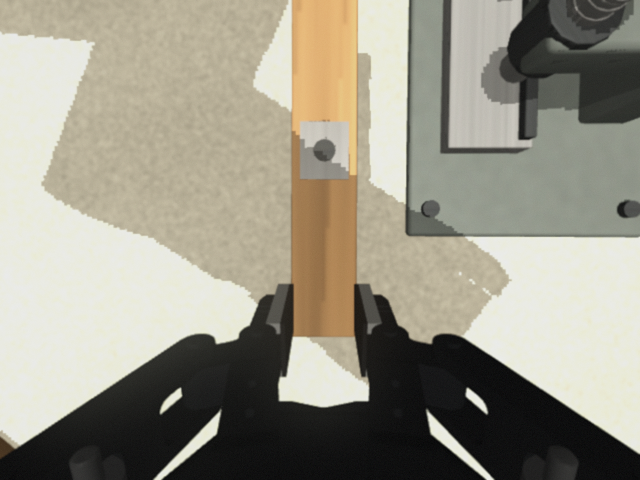

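The wrist view shows the bar held straight, clip at (323,150) and sides at columns 292 and 357. The press is to its right, with the base corner at about (407,236), the anvil's front -y corner at about (447,148), and the punch guide at (590,20). I'll fit the edges to get the press pose.

Run:
```python
from h import *
im=cv2.imread("pics/w2.png");g=cv2.GaussianBlur(cv2.cvtColor(im,cv2.COLOR_BGR2GRAY),(3,3),0).astype(int)
for r in (10,60,110): print(r,g[r-2:r+3,402:462].mean(0).astype(int).tolist())
for c in (470,500): print(c,g[136:160,c-2:c+3].mean(1).astype(int).tolist(),'|',g[225:245,c-2:c+3].mean(1).astype(int).tolist())
t=cv2.imread("pics/top1.png")[165:255,215:325]; t=cv2.resize(t,None,fx=4,fy=4,interpolation=cv2.INTER_CUBIC)
s=cv2.imread("pics/side1.png")[250:375,195:320]; s=cv2.resize(s,None,fx=2.88,fy=2.88,interpolation=cv2.INTER_CUBIC)
cv2.imwrite("pics/both1.png",np.hstack([t,s]))
```

```text
10 [232, 232, 232, 232, 230, 210, 160, 102, 80, 95, 116, 131, 139, 145, 147, 148, 148, 148, 148, 148, 148, 148, 148, 148, 148, 148, 148, 148, 148, 149, 149, 149, 149, 149, 150, 149, 149, 149, 149, 142, 121, 92, 73, 68, 68, 70, 70, 73, 94, 136, 172, 188, 194, 195, 196, 195, 193, 191, 190, 189]
60 [233, 233, 233, 233, 218, 170, 110, 82, 92, 114, 131, 140, 146, 148, 149, 149, 149, 148, 148, 149, 149, 149, 149, 150, 150, 150, 150, 150, 150, 151, 150, 150, 150, 150, 149, 149, 149, 148, 141, 119, 88, 69, 66, 67, 68, 70, 76, 100, 138, 171, 188, 194, 195, 195, 193, 192, 191, 190, 190, 190]
110 [233, 233, 233, 224, 188, 127, 85, 86, 108, 126, 137, 144, 148, 149, 149, 150, 150, 150, 150, 150, 150, 150, 150, 151, 151, 152, 151, 152, 152, 152, 153, 152, 152, 152, 152, 152, 151, 144, 123, 93, 72, 65, 65, 67, 68, 74, 96, 135, 170, 188, 194, 194, 194, 193, 191, 191, 192, 193, 192, 190]
470 [186, 186, 186, 187, 187, 187, 187, 187, 187, 185, 170, 135, 93, 68, 62, 64, 77, 107, 136, 149, 150, 150, 150, 150] | [154, 154, 154, 155, 155, 155, 154, 151, 141, 129, 136, 174, 216, 231, 229, 216, 195, 181, 176, 175]
500 [190, 191, 191, 191, 191, 190, 191, 191, 191, 187, 171, 136, 95, 69, 62, 64, 80, 111, 138, 148, 150, 150, 150, 150] | [153, 153, 153, 153, 152, 152, 152, 148, 139, 127, 127, 161, 210, 233, 234, 234, 234, 233, 233, 233]
```

View pics/both1.png

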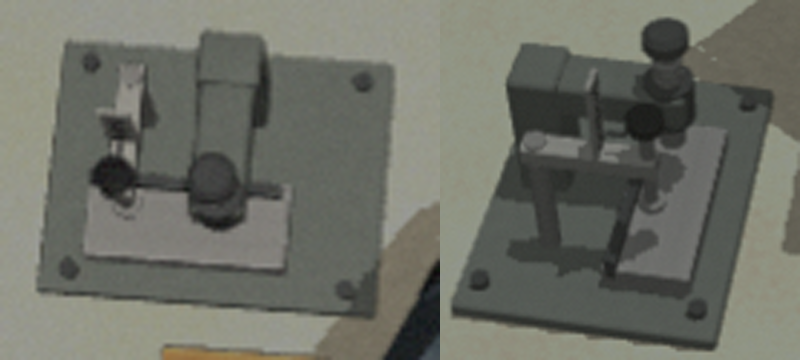

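The top crop shows the punch head at (213,177) and the knob at (112,175). The side crop shows the punch head at (665,33) and the knob at (645,122). I'll take the press pose from the anvil edges in the wrist view.

Run:
```python
from h import *
W=get_calibration("wrist");c=get_calibration("top");cs=get_calibration("side")
e=plane(W,[(450.9,10),(449.8,60),(448.9,110)],.030);f=plane(W,[(470,147.2),(500,147.2)],.030)
y=e[0]-e[2];yaw=np.degrees(np.arctan2(-y[0],y[1]));x=f[1]-f[0];print("yaw front",yaw,"yaw end",np.degrees(np.arctan2(x[1],x[0])))
b=plane(W,[(412,10),(411.1,60),(410.3,110)],.012);y=b[0]-b[2];print("yaw base",np.degrees(np.arctan2(-y[0],y[1])))
for yw in (-4.3,yaw):
    a=np.radians(yw);X=np.array([np.cos(a),np.sin(a)]);Y=np.array([-X[1],X[0]])
    px=(e@X).mean()+.028;py=(f@Y).mean()+.040;print("origin wrist",yw,X*px+Y*py, "base front x",(b@X).mean()-px)
# top cam anvil corners: (83,257),(285,272) front edge, scaled 4
a=plane(c,[(215+84/4,165+257/4),(215+286/4,165+271/4)],.030);d=a[0]-a[1];yt=np.degrees(np.arctan2(-d[0],d[1]));print("top anvil front",a,np.linalg.norm(d),yt)
r=np.radians(-4.3);X=np.array([np.cos(r),np.sin(r)]);Y=np.array([-X[1],X[0]]);print("origin top",a[1]+X*.028+Y*.04,a[0]+X*.028-Y*.09)
print("head top z",plane(c,[(268.25,209.25)],.152),"knob",plane(c,[(243,208.75)],.138),tri(c,(268.25,209.25),cs,(273.1,261.5)))
print("bar rivet",plane(W,[(323.5,150)],.109), plane(W,[(292,200),(357,200)],.108))
```

```text
yaw front -4.5140725588403035 yaw end -4.589392141608083
yaw base -4.631000976375337
origin wrist -4.3 [0.5877 0.014 ] base front x -0.04930300937965182
origin wrist -4.5140725588403035 [0.5877 0.014 ] base front x -0.049336345173388474
top anvil front [[ 0.5637  0.1057]
 [ 0.5549 -0.0238]] 0.12984966947195328 -3.912356737512755
origin top [0.5858 0.014 ] [0.5849 0.0139]
head top z [[0.5857 0.0144]] knob [[0.5904 0.0756]] (array([0.5873, 0.015 , 0.1448]), np.float64(0.00040322499875456125))
bar rivet [[ 0.4711 -0.0373]] [[ 0.4553 -0.0584]
 [ 0.4846 -0.0606]]
```

Run:
```python
from h import *
T=pressT([.587,.0143],-4.45)
p,R=bargoal(T,[-.11,.0015,.036]);print(p);go(p,R)
q,_=bargoal(T,[.0005,.0015,.036]);print("slide",R.T@(q-p)/.6)
q2,_=bargoal(T,[.0005,.0015,.030]);print("down",R.T@(q2-q)/.6)
```

```text
[ 0.4716 -0.0504  0.0646]
rot units [-0.0246 -0.0162  0.0119] | shift units (now axes) [0.0722 0.0013 0.1266] (goal axes) [0.0725 0.0006 0.1264]
slide [0.     0.1842 0.    ]
down [-0.0026  0.      0.0097]
```

Call:
apply_moves:
  targets:
    - {"claw": 1, "offset": [0.0242, 0.0002, 0.0421], "rotation": [-0.0246, -0.0162, 0.0119]}
    - {"claw": 1, "offset": [0.0242, 0.0002, 0.0421], "rotation": [0, 0, 0]}
    - {"claw": 1, "offset": [0.0242, 0.0002, 0.0421], "rotation": [0, 0, 0]}
    - {"claw": 1, "offset": [0, 0, 0], "rotation": [0, 0, 0]}
    - {"claw": 1, "offset": [0, 0, 0], "rotation": [0, 0, 0]}

```text
time_s: 6.68
tool_pos: [0.4719, -0.0508, 0.0655]
ee_rot: [[0.075, 0.997, 0.021], [0.963, -0.078, 0.258], [0.259, 0.001, -0.966]]
force: [-0.6, 0.8, -0.5]
grip_width: 0.316
grip_force: 49.6
```

Run:
```python
from h import *
T=pressT([.587,.0143],-4.45)
s=status.get_obs();A=np.array(s["ee_rot"]);B=A@BAR+s["tool_pos"];print(s["time_s"],"bar in press",np.linalg.inv(T)@np.r_[B,1])
q,R=bargoal(T,[.0005,.0015,.037]);go(q,R)
W=get_calibration("wrist");im=capture("wrist");cv2.imwrite("pics/w3.png",im)
g=cv2.cvtColor(im,cv2.COLOR_BGR2HSV)
m=cv2.morphologyEx(cv2.inRange(g,(5,60,40),(25,255,255)),cv2.MORPH_OPEN,np.ones((3,3)))
for r in (30,60,100,220,250):
    xs=np.where(m[r,230:420])[0]+230; print(r,xs.min(),xs.max())
t=cv2.cvtColor(im,cv2.COLOR_BGR2GRAY)
b=cv2.inRange(g,(0,0,110),(179,45,200)); b=blob(b[:, :].copy()*1,(290,60,360,240)); print("clip",np.array(np.where(b)).mean(1),cv2.boundingRect(b))
```

```text
6.675 bar in press [-0.1096  0.0011  0.0369  1.    ]
rot units [ 0.0064  0.0008 -0.0018] | shift units (now axes) [0.0008 0.1836 0.0002] (goal axes) [ 0.0007  0.1836 -0.    ]
30 291 358
60 291 357
100 292 357
220 291 356
250 291 356
clip [156.1603 315.7531] (301, 124, 45, 55)
```

Call:
apply_moves:
  targets:
    - {"claw": 1, "offset": [0, 0.035, 0], "rotation": [0, 0, 0]}
    - {"claw": 1, "offset": [0, 0.035, 0], "rotation": [0, 0, 0]}
    - {"claw": 1, "offset": [0, 0.035, 0], "rotation": [0, 0, 0]}
    - {"claw": 1, "offset": [0, 0.035, 0], "rotation": [0, 0, 0]}
    - {"claw": 1, "offset": [0.0007, 0.025, 0], "rotation": [0, 0, 0]}
    - {"claw": 1, "offset": [0, 0.0186, 0], "rotation": [0, 0, 0]}
    - {"claw": 1, "offset": [0, 0, 0], "rotation": [0, 0, 0]}

```text
time_s: 7.6
tool_pos: [0.5818, -0.0584, 0.0655]
ee_rot: [[0.075, 0.997, 0.021], [0.963, -0.078, 0.258], [0.259, 0.001, -0.966]]
force: [-0.5, -0.7, -0.7]
grip_width: 0.321
grip_force: 49.6
```

Run:
```python
from h import *
T=pressT([.587,.0143],-4.45)
s=status.get_obs();A=np.array(s["ee_rot"]);B=A@BAR+s["tool_pos"];print(s["time_s"],s["force"],"bar in press",np.linalg.inv(T)@np.r_[B,1])
q,R=bargoal(T,[.0005,.0015,.030]);go(q,R)
W=get_calibration("wrist");im=capture("wrist");cv2.imwrite("pics/w4.png",im)
```

```text
7.6 [-0.5489 -0.7385 -0.6675] bar in press [0.0005 0.002  0.0369 1.    ]
rot units [ 0.0064  0.0004 -0.    ] | shift units (now axes) [-0.0038  0.      0.0109] (goal axes) [-0.0038  0.0001  0.0109]
```

View pics/w4.png

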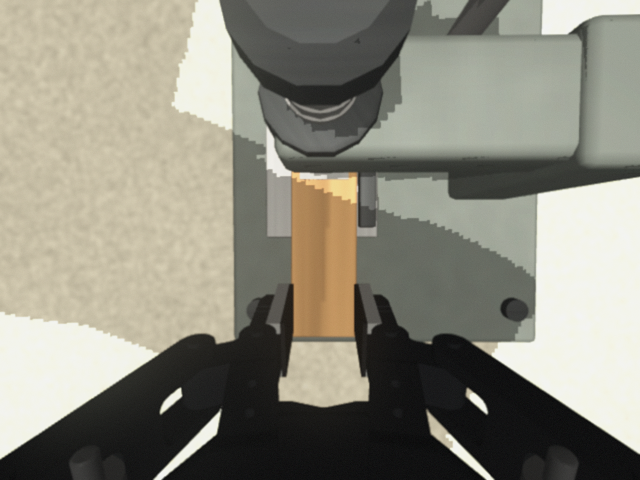

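The bar is under the punch. Its sides are at columns 291 and 357, the fence is just right of it at 358 to 375, the anvil's -y end is at row 237 and the bar's end at row 337. I'm lowering it.

Call:
apply_moves:
  targets:
    - {"claw": 1, "offset": [-0.0015, 0, 0.0055], "rotation": [0, 0, 0]}
    - {"claw": 1, "offset": [-0.0015, 0, 0.0055], "rotation": [0, 0, 0]}
    - {"claw": 1, "offset": [0, 0, 0], "rotation": [0, 0, 0]}
    - {"claw": 1, "offset": [0, 0, 0], "rotation": [0, 0, 0]}

```text
time_s: 8.15
tool_pos: [0.5812, -0.0579, 0.0584]
ee_rot: [[0.075, 0.997, 0.02], [0.963, -0.077, 0.258], [0.259, -0.0, -0.966]]
force: [-0.8, 0.2, 1.3]
grip_width: 0.323
grip_force: 50.5
```

Run:
```python
from h import *
T=pressT([.587,.0143],-4.45)
W=get_calibration("wrist");s=status.get_obs();im=capture("wrist");cv2.imwrite("pics/w5.png",im)
A=np.array(s["ee_rot"]);B=A@BAR+s["tool_pos"];I=np.linalg.inv(T);print(s["time_s"],s["force"],s["torque"],"bar in press",I@np.r_[B,1])
h=cv2.cvtColor(im,cv2.COLOR_BGR2HSV);m=cv2.morphologyEx(cv2.inRange(h,(5,60,40),(25,255,255)),cv2.MORPH_OPEN,np.ones((3,3)))
inP=lambda px,z:(I@np.r_[plane(W,[px],z)[0],z,1])[:2]
for r in (200,230,260):
    xs=np.where(m[r,230:420])[0]+230; print(r,xs.min(),xs.max(),inP((xs.min(),r),.040),inP((xs.max()+1,r),.040))
for cc in (310,325,340):
    ys=np.where(m[300:400,cc])[0]+300; print("end row",ys.max(),inP((cc,ys.max()+1),.040))
g=cv2.cvtColor(im,cv2.COLOR_BGR2GRAY);print(g[225:260,278].tolist(),g[225:260,283].tolist())
```

```text
8.15 [-0.7836  0.2071  1.3184] [-0.1693  0.1629  0.0606] bar in press [-0.0002  0.0026  0.0298  1.    ]
200 291 356 [-0.0157 -0.02  ] [ 0.0141 -0.02  ]
230 291 356 [-0.0158 -0.0336] [ 0.0141 -0.0336]
260 291 356 [-0.0158 -0.0472] [ 0.0142 -0.0472]
end row 336 [-0.0072 -0.0824]
end row 336 [-0.0004 -0.0824]
end row 336 [ 0.0065 -0.0824]
[161, 160, 160, 160, 160, 161, 161, 160, 161, 162, 162, 160, 140, 112, 103, 106, 105, 108, 105, 106, 107, 106, 105, 104, 105, 104, 108, 108, 108, 106, 104, 108, 108, 105, 107] [155, 157, 157, 156, 157, 158, 157, 155, 155, 159, 157, 155, 136, 111, 107, 108, 107, 107, 105, 107, 109, 107, 107, 107, 107, 108, 108, 108, 107, 107, 106, 105, 107, 107, 108]
```

Call:
apply_moves:
  targets:
    - {"claw": -0.3, "offset": [0, 0, 0], "rotation": [0, 0, 0]}
    - {"claw": -0.3, "offset": [0, 0, 0], "rotation": [0, 0, 0]}
    - {"claw": -0.3, "offset": [0, 0, 0], "rotation": [0, 0, 0]}
    - {"claw": -0.3, "offset": [0, 0, 0], "rotation": [0, 0, 0]}
    - {"claw": -0.3, "offset": [0, 0, -0.03], "rotation": [0, 0, 0]}
    - {"claw": -0.3, "offset": [0, 0, -0.05], "rotation": [0, 0, 0]}
    - {"claw": -0.3, "offset": [0, 0, -0.05], "rotation": [0, 0, 0]}
    - {"claw": -0.3, "offset": [0, 0, 0], "rotation": [0, 0, 0]}

```text
time_s: 9.2
tool_pos: [0.581, -0.0791, 0.1368]
ee_rot: [[0.074, 0.997, 0.025], [0.963, -0.078, 0.257], [0.258, 0.005, -0.966]]
force: [-0.3, 0.7, -0.3]
grip_width: 0.649
grip_force: 0.0
```

Run:
```python
from h import *
T=pressT([.587,.0143],-4.45);I=np.linalg.inv(T)
W=get_calibration("wrist");s=status.get_obs();im=capture("wrist");cv2.imwrite("pics/w6.png",im)
print(s["time_s"],s["tool_pos"],s["force"],s["grip_width"])
h=cv2.cvtColor(im,cv2.COLOR_BGR2HSV);m=cv2.morphologyEx(cv2.inRange(h,(5,60,40),(25,255,255)),cv2.MORPH_OPEN,np.ones((3,3)))
b=blob(m,(200,100,450,400));print(cv2.boundingRect(b))
k=max(cv2.findContours(b,cv2.RETR_EXTERNAL,cv2.CHAIN_APPROX_NONE)[0],key=len)[:,0]
w=plane(W,k,.040);P=np.c_[w,0*w[:,0],np.ones(len(w))]@I.T
print("min y",np.percentile(P[:,1],2)); 
for y0 in(-.075,-.055,-.04,-.03):
    q=P[abs(P[:,1]-y0)<.003];print(y0,q[:,0].min(),q[:,0].max())
# gauge goal: tool down, shut, tip above knob
top=T@[0,.06,0,1]
print("knob xy",top[:2])
R=goal(85.55,0);go([top[0],top[1],.140+.022+.03],R)
print(s["joint_positions"])
```

```text
9.2 [ 0.581  -0.0791  0.1368] [-0.3027  0.6998 -0.3055] 0.6487151301906995
(299, 154, 45, 116)
min y -0.08191457434374491
-0.075 -0.015712075028917805 0.013751638715865155
-0.055 -0.015648859900240786 0.014425339981283813
-0.04 -0.015598143143925047 0.014415282155122222
-0.03 -0.015562221078487704 0.013727027037913953
knob xy [0.5917 0.0741]
rot units [ 0.0153 -1.4973 -0.    ] | shift units (now axes) [ 0.271  -0.0006 -0.0255] (goal axes) [ 0.2552 -0.0007 -0.0947]
[-18.3264  32.9598  94.0527  17.332   57.5698 -23.8087]
```

Call:
apply_moves:
  targets:
    - {"claw": 1, "offset": [0, 0, -0.06], "rotation": [0, 0, 0]}
    - {"claw": 1, "offset": [0, 0, 0], "rotation": [0.008, -0.75, 0]}
    - {"claw": 1, "offset": [0, 0, 0], "rotation": [0.008, -0.747, 0]}
    - {"claw": 1, "offset": [0, 0, -0.063], "rotation": [0, 0, 0]}
    - {"claw": 1, "offset": [0, 0, -0.063], "rotation": [0, 0, 0]}
    - {"claw": 1, "offset": [0.066, 0, 0], "rotation": [0, 0, 0]}
    - {"claw": 1, "offset": [0.066, 0, 0], "rotation": [0, 0, 0]}
    - {"claw": 1, "offset": [0.066, 0, 0], "rotation": [0, 0, 0]}
    - {"claw": 1, "offset": [0.066, 0, 0], "rotation": [0, 0, 0]}
    - {"claw": 1, "offset": [0, 0, 0], "rotation": [0, 0, 0]}

```text
time_s: 10.5
tool_pos: [0.591, 0.0728, 0.2433]
ee_rot: [[0.074, 0.997, -0.004], [0.997, -0.074, 0.001], [0.001, -0.004, -1.0]]
force: [0.2, -0.4, -0.7]
grip_width: 0.002
grip_force: 0.0
```

Run:
```python
from h import *
T=pressT([.587,.0143],-4.45);top=T@[0,.06,0,1]
W=get_calibration("wrist");s=status.get_obs();im=capture("wrist");cv2.imwrite("pics/w7.png",im)
print(s["time_s"],s["tool_pos"],s["force"],s["grip_width"],"knob px pred",proj(W,[[top[0],top[1],.140]]),"head",proj(W,[[.587,.0143,.154]]))
go([top[0],top[1],.140+.022+.008],goal(85.55,0))
```

```text
10.5 [0.591  0.0728 0.2433] [ 0.2417 -0.4151 -0.6659] 0.0015556231561820535 knob px pred [[325.9583 245.0694]] head [[325.6132 332.5778]]
rot units [-0.0226 -0.0023  0.0145] | shift units (now axes) [0.0046 0.0012 0.1223] (goal axes) [0.0046 0.0007 0.1223]
```

View pics/w7.png

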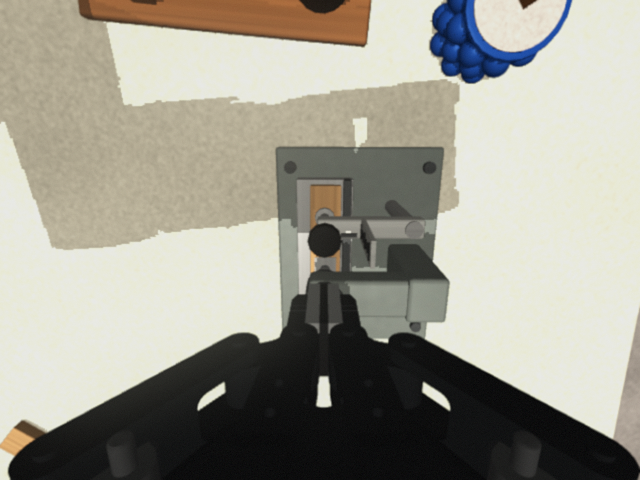

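The wrist view shows the black knob at (324,240), against a predicted (326,245). The bar on the anvil is visible at (325,200), and the shut fingers are just short of the knob. I'm coming down onto it.

Call:
apply_moves:
  targets:
    - {"claw": 1, "offset": [0.007, 0.0007, 0.04], "rotation": [0, 0, 0]}
    - {"claw": 1, "offset": [0, 0, 0.04], "rotation": [0, 0, 0]}
    - {"claw": 1, "offset": [0, 0, 0.042], "rotation": [0, 0, 0]}
    - {"claw": 1, "offset": [0, 0, 0], "rotation": [0, 0, 0]}

```text
time_s: 11.05
tool_pos: [0.5909, 0.0737, 0.1692]
ee_rot: [[0.078, 0.997, -0.007], [0.997, -0.078, 0.001], [0.0, -0.007, -1.0]]
force: [0.2, -0.5, 0.6]
grip_width: -0.004
grip_force: 0.0
```

Call:
apply_moves:
  targets:
    - {"claw": 1, "offset": [0, 0, 0.012], "rotation": [0, 0, 0]}
    - {"claw": 1, "offset": [0, 0, 0.01], "rotation": [0, 0, 0]}
    - {"claw": 1, "offset": [0, 0, 0.01], "rotation": [0, 0, 0]}
    - {"claw": 1, "offset": [0, 0, 0.008], "rotation": [0, 0, 0]}
    - {"claw": 1, "offset": [0, 0, 0], "rotation": [0, 0, 0]}

```text
time_s: 11.68
tool_pos: [0.5922, 0.0747, 0.147]
ee_rot: [[0.077, 0.997, -0.002], [0.997, -0.077, 0.001], [0.001, -0.002, -1.0]]
force: [1.5, -2.5, 3.6]
grip_width: 0.001
grip_force: 1.8
```

Call:
apply_moves:
  targets:
    - {"claw": 1, "offset": [0, 0, 0.005], "rotation": [0, 0, 0]}
    - {"claw": 1, "offset": [0, 0, 0.005], "rotation": [0, 0, 0]}
    - {"claw": 1, "offset": [0, 0, 0], "rotation": [0, 0, 0]}

```text
time_s: 12.05
tool_pos: [0.5921, 0.0747, 0.141]
ee_rot: [[0.077, 0.997, -0.002], [0.997, -0.077, 0.001], [0.001, -0.002, -1.0]]
force: [2.3, -2.5, 5.0]
grip_width: -0.001
grip_force: 2.3
```

Call:
apply_moves:
  targets:
    - {"claw": 1, "offset": [0, 0, 0.0015], "rotation": [0, 0, 0]}
    - {"claw": 1, "offset": [0, 0, 0], "rotation": [0, 0, 0]}

```text
time_s: 12.3
tool_pos: [0.5921, 0.0748, 0.1402]
ee_rot: [[0.077, 0.997, -0.002], [0.997, -0.077, 0.001], [0.001, -0.002, -1.0]]
force: [2.3, -2.1, 4.4]
grip_width: -0.001
grip_force: 2.3
```

Call:
apply_moves:
  targets:
    - {"claw": 1, "offset": [0, 0, 0.0015], "rotation": [0, 0, 0]}
    - {"claw": 1, "offset": [0, 0, 0], "rotation": [0, 0, 0]}

```text
time_s: 12.55
tool_pos: [0.5922, 0.0748, 0.14]
ee_rot: [[0.077, 0.997, -0.002], [0.997, -0.077, 0.001], [0.001, -0.002, -1.0]]
force: [-0.6, -2.7, 12.3]
grip_width: 0.0
grip_force: 5.8
```

Call:
apply_moves:
  targets:
    - {"claw": 1, "offset": [0, 0, 0.0012], "rotation": [0, 0, 0]}
    - {"claw": 1, "offset": [0, 0, 0], "rotation": [0, 0, 0]}

```text
time_s: 12.8
tool_pos: [0.5923, 0.0748, 0.14]
ee_rot: [[0.077, 0.997, -0.001], [0.997, -0.077, 0.001], [0.001, -0.001, -1.0]]
force: [-2.9, -2.9, 17.4]
grip_width: -0.001
grip_force: 9.0
```

The foot is on the bar: the TCP has stopped at 0.140 and the force jumped to 17 N. Now I'll raise, turn for the mallet and go look at it.

Call:
apply_moves:
  targets:
    - {"claw": 1, "offset": [0, 0, -0.03], "rotation": [0, 0, 0]}
    - {"claw": 1, "offset": [0, 0, -0.05], "rotation": [0, 0, 0]}
    - {"claw": 1, "offset": [0, 0, -0.08], "rotation": [0, 0, 0]}
    - {"claw": -1, "offset": [0, 0, 0], "rotation": [0, 0, 1]}
    - {"claw": -1, "offset": [0, 0, 0], "rotation": [0, 0, 1]}
    - {"claw": -1, "offset": [0, 0, 0], "rotation": [0, 0, 1]}
    - {"claw": -1, "offset": [0, 0, 0], "rotation": [0, 0, 1]}
    - {"claw": -1, "offset": [0, 0, 0], "rotation": [0, 0, 1]}
    - {"claw": -1, "offset": [0, 0, 0], "rotation": [0, 0, 1]}
    - {"claw": -1, "offset": [0, 0, 0], "rotation": [0, 0, 1]}
    - {"claw": -1, "offset": [0, 0, 0], "rotation": [0, 0, 1]}
    - {"claw": -1, "offset": [0, 0, 0], "rotation": [0, 0, 1]}

```text
time_s: 14.3
tool_pos: [0.5914, 0.075, 0.2341]
ee_rot: [[0.997, -0.083, -0.005], [-0.083, -0.997, 0.001], [-0.005, -0.001, -1.0]]
force: [-0.5, 0.2, 0.3]
grip_width: 1.003
grip_force: 0.0
```

Run:
```python
from h import *
s=status.get_obs();print(s["time_s"],s["tool_pos"],s["joint_positions"])
go([.544,.277,.22],goal(-9.2,0))
```

```text
14.3 [0.5914 0.075  0.2341] [ 2.7168 26.0943 88.5201  0.1022 65.657  97.4201]
rot units [-0.0046  0.0283  0.4454] | shift units (now axes) [-0.1064 -0.3289  0.0243] (goal axes) [-0.1317 -0.3197  0.0235]
```

Call:
apply_moves:
  targets:
    - {"claw": -1, "offset": [0, 0, 0], "rotation": [0, 0.0283, 0.4454]}
    - {"claw": -1, "offset": [-0.033, -0.08, 0.006], "rotation": [0, 0, 0]}
    - {"claw": -1, "offset": [-0.033, -0.08, 0.006], "rotation": [0, 0, 0]}
    - {"claw": -1, "offset": [-0.033, -0.08, 0.006], "rotation": [0, 0, 0]}
    - {"claw": -1, "offset": [-0.033, -0.08, 0.006], "rotation": [0, 0, 0]}
    - {"claw": -1, "offset": [0, 0, 0], "rotation": [0, 0, 0]}

```text
time_s: 15.05
tool_pos: [0.5416, 0.2795, 0.2193]
ee_rot: [[0.989, -0.15, -0.0], [-0.15, -0.989, 0.0], [-0.0, -0.0, -1.0]]
force: [0.3, -0.5, -0.2]
grip_width: 1.0
grip_force: 0.0
```

Run:
```python
from h import *
s=status.get_obs();print(s["time_s"],s["tool_pos"])
W=get_calibration("wrist");im=capture("wrist");cv2.imwrite("pics/w8.png",im)
print(proj(W,[[.544,.277,.0605],[.603,.2675,.087]]))
```

```text
15.05 [0.5416 0.2795 0.2193]
[[326.0609 222.4213]
 [327.1582 150.6458]]
```

View pics/w8.png

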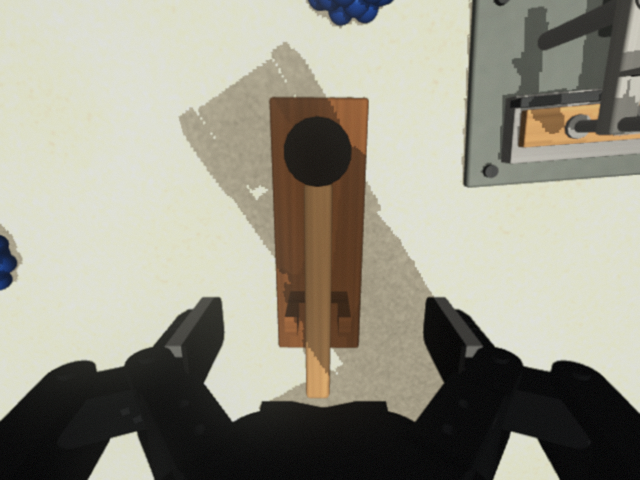

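The mallet head's top is at (317,151). The handle runs from (318,186) to (318,397) through the notch, nearly straight in the picture. I'll measure it.

Run:
```python
from h import *
W=get_calibration("wrist");im=cv2.imread("pics/w8.png");h=cv2.cvtColor(im,cv2.COLOR_BGR2HSV)
m=blob((h[:,:,2]<45).astype(np.uint8),(260,100,380,200))
(x,y),r=cv2.minEnclosingCircle(np.argwhere(m)[:,::-1].astype(np.float32));print("circle",x,y,r,np.argwhere(m).mean(0))
head=plane(W,[(x,y)],.087)[0];print("head",head, "rad",np.linalg.norm(plane(W,[(x+r,y)],.087)-head))
g=h[:,:,2].astype(int)
def mid(r):
    row=cv2.GaussianBlur(im,(3,3),0)[r,295:345].astype(int).sum(1); d=np.abs(np.diff(row)); i=np.argmax(d[:22]);j=28+np.argmax(d[28:]) if 0 else 22+np.argmax(d[22:]); return 295+(i+j+1)/2,i+295,j+296
P=[(mid(r)[0],r) for r in (200,230,260,370,385)];print([mid(r) for r in (200,230,260,370,385)])
w=plane(W,P,.0605);print(w);d=w[0]-w[-1];yaw=np.degrees(np.arctan2(d[1],d[0]));print("yaw",yaw)
d=head-w.mean(0);print("yaw2",np.degrees(np.arctan2(d[1],d[0])))
q=plane(W,[(270,98),(368,98),(358,347),(279,347)],.012);print("rest",q.mean(0),q);e=q[0]+q[1]-q[2]-q[3];ry=np.degrees(np.arctan2(e[1],e[0]));print("rest yaw",ry,"pad",q.mean(0)+.085*e/np.linalg.norm(e))
a=np.radians(yaw);g=head-.06*np.array([np.cos(a),np.sin(a)]);print("grip",g);go([g[0],g[1],.0525],goal(yaw,0))
```

```text
circle 317.0938415527344 151.1586456298828 34.357635498046875 [151.2198 317.0684]
head [0.6045 0.2729] rad 0.024780329403565435
[(np.float64(317.5), np.int64(304), np.int64(331)), (np.float64(317.5), np.int64(304), np.int64(331)), (np.float64(318.0), np.int64(305), np.int64(331)), (np.float64(317.5), np.int64(305), np.int64(330)), (np.float64(317.5), np.int64(307), np.int64(328))]
[[0.5648 0.2794]
 [0.5393 0.2835]
 [0.5124 0.2873]
 [0.4008 0.3055]
 [0.3837 0.3082]]
yaw -9.031435420829354
yaw2 -9.074554886389649
rest [0.5202 0.2861] [[0.6536 0.3092]
 [0.6403 0.2225]
 [0.3867 0.2631]
 [0.4    0.3498]]
rest yaw -9.089644506824333 pad [0.6041 0.2727]
grip [0.5453 0.2824]
rot units [ 0.0007 -0.0022  0.0302] | shift units (now axes) [ 0.0036 -0.0083  0.2784] (goal axes) [ 0.0037 -0.0082  0.2784]
```

Call:
apply_moves:
  targets:
    - {"claw": -1, "offset": [0.0037, -0.0082, 0.05], "rotation": [0, 0, 0.03]}
    - {"claw": -1, "offset": [0, 0, 0.06], "rotation": [0, 0, 0]}
    - {"claw": -1, "offset": [0, 0, 0.06], "rotation": [0, 0, 0]}
    - {"claw": -1, "offset": [0, 0, 0.06], "rotation": [0, 0, 0]}
    - {"claw": -1, "offset": [0, 0, 0.0484], "rotation": [0, 0, 0]}
    - {"claw": 1, "offset": [0, 0, 0], "rotation": [0, 0, 0]}
    - {"claw": 1, "offset": [0, 0, 0], "rotation": [0, 0, 0]}
    - {"claw": 1, "offset": [0, 0, 0], "rotation": [0, 0, 0]}
    - {"claw": 1, "offset": [0, 0, 0], "rotation": [0, 0, 0]}
    - {"claw": 1, "offset": [0, 0, 0], "rotation": [0, 0, 0]}
    - {"claw": 1, "offset": [0, 0, 0], "rotation": [0, 0, 0]}
    - {"claw": 1, "offset": [0, 0, 0], "rotation": [0, 0, 0]}
  force: 120

```text
time_s: 16.6
tool_pos: [0.5478, 0.2815, 0.0548]
ee_rot: [[0.987, -0.159, 0.005], [-0.159, -0.987, 0.001], [0.005, -0.002, -1.0]]
force: [-0.5, -0.2, 7.9]
grip_width: 0.264
grip_force: 118.5
```

Call:
apply_moves:
  targets:
    - {"claw": 1, "offset": [0, 0, -0.02], "rotation": [0, 0, 0]}
    - {"claw": 1, "offset": [0, 0, -0.04], "rotation": [0, 0, 0]}
    - {"claw": 1, "offset": [0, 0, -0.06], "rotation": [0, 0, 0]}
    - {"claw": 1, "offset": [0, 0, -0.06], "rotation": [0, 0, 0]}
    - {"claw": 1, "offset": [0, 0, -0.06], "rotation": [0, 0, 0]}
    - {"claw": 1, "offset": [0, 0, -0.06], "rotation": [0, 0, 0]}
    - {"claw": 1, "offset": [0, 0, -0.03], "rotation": [0, 0, 0]}
    - {"claw": 1, "offset": [0, 0, 0], "rotation": [0, 0, 0]}
    - {"claw": 1, "offset": [0, 0, 0], "rotation": [0, 0, 0]}

```text
time_s: 17.73
tool_pos: [0.5458, 0.2808, 0.2494]
ee_rot: [[0.987, -0.16, 0.0], [-0.16, -0.987, -0.001], [0.0, 0.001, -1.0]]
force: [-0.1, -0.3, -3.0]
grip_width: 0.262
grip_force: 117.5
```

```bash
cat >> h.py <<'E'
_a=np.radians(-9.05);_M=np.array([[np.cos(_a),-np.sin(_a),0,.6045],[np.sin(_a),np.cos(_a),0,.2729],[0,0,1,.012],[0,0,0,1]])
_G=np.eye(4);_G[:3,:3]=[[.987,-.159,.005],[-.159,-.987,.001],[.005,-.002,-1]];_G[:3,3]=[.5478,.2815,.0548]
MAL=np.linalg.inv(_G)@_M   # mallet in tool
def tool():
    s=status.get_obs();A=np.eye(4);A[:3,:3]=s["ee_rot"];A[:3,3]=s["tool_pos"];return A,s
E
python3 - <<'E'
from h import *
A,s=tool();print(s["time_s"],s["tool_pos"],s["force"],s["torque"],s["grip_width"]);M=A@MAL;print("mallet",M)
W=get_calibration("wrist");im=capture("wrist");cv2.imwrite("pics/w9.png",im);h=cv2.cvtColor(im,cv2.COLOR_BGR2HSV)
m=blob((h[:,:,2]<45).astype(np.uint8),(230,0,410,260));(x,y),r=cv2.minEnclosingCircle(np.argwhere(m)[:,::-1].astype(np.float32))
print("circle",x,y,r,"expected",proj(W,[(M@[0,0,.075,1])[:3]]),"bottom",proj(W,[M[:3,3]]),np.argwhere(m).mean(0),cv2.boundingRect(m))
# strike goal: mallet face centre over punch head
R=goal(-9.05,0);P=np.array([.587,.0143,.154+.045]);go(P-R@MAL[:3,3],R)
E
```

```text
17.725 [0.5458 0.2808 0.2494] [-0.0599 -0.2819 -2.974 ] [-0.0241  0.1118  0.0412] 0.2615429911723401
mallet [[ 0.9877  0.1578  0.0049  0.6023]
 [-0.1578  0.9877  0.0016  0.2721]
 [-0.0048 -0.0026  1.      0.2063]
 [ 0.      0.      0.      1.    ]]
circle 330.5 189.6290283203125 85.80558776855469 expected [[320.8528 194.5681]] bottom [[322.4335 169.6868]] [188.1736 331.8255] (249, 104, 161, 156)
rot units [ 0.0045 -0.     -0.0126] | shift units (now axes) [0.0433 0.4286 0.0123] (goal axes) [0.0423 0.4287 0.012 ]
```

Run:
```python
from h import *
A,s=tool();M=A@MAL;W=get_calibration("wrist")
im=cv2.imread("pics/w9.png");v=im.max(2)
for r in (110,130,160,190,220,250): 
    x=np.where(v[r,180:470]<45)[0]+180; print(r,x.min() if len(x) else None,x.max() if len(x) else None, end=' ; ')
print()
for r in (160,200,270,290): print(r,v[r,220:440:6].tolist())
t=np.linspace(0,2*np.pi,72)
for z in (.075,0): q=proj(W,[(M@[.025*np.cos(a),.025*np.sin(a),z,1])[:3] for a in t]);print(z,q.min(0),q.max(0))
print("handle edges exp",proj(W,[(M@[-.03,y,.0485,1])[:3] for y in(.012,-.012)]))
```

```text
110 288 355 ; 130 269 385 ; 160 253 404 ; 190 251 410 ; 220 261 406 ; 250 275 390 ; 
160 [200, 193, 197, 52, 49, 46, 45, 41, 39, 35, 34, 32, 30, 29, 29, 25, 26, 28, 27, 28, 29, 30, 29, 30, 30, 31, 33, 31, 31, 30, 30, 205, 244, 244, 244, 244, 245]
200 [243, 243, 59, 55, 52, 48, 45, 40, 38, 34, 33, 30, 28, 27, 24, 25, 23, 25, 23, 23, 25, 26, 26, 26, 29, 27, 29, 29, 32, 30, 30, 30, 243, 244, 244, 244, 244]
270 [244, 243, 244, 243, 243, 243, 242, 243, 243, 80, 45, 43, 41, 42, 35, 34, 33, 33, 32, 30, 34, 34, 31, 30, 32, 136, 191, 191, 199, 206, 192, 202, 198, 241, 244, 244, 244]
290 [243, 244, 244, 244, 243, 243, 243, 242, 242, 242, 243, 87, 97, 140, 149, 157, 161, 159, 163, 162, 161, 164, 136, 79, 94, 191, 193, 199, 191, 199, 198, 201, 197, 203, 198, 240, 244]
0.075 [225.3521  91.375 ] [416.4198 282.3678]
0 [269.6487 113.4594] [375.2354 221.0471]
handle edges exp [[288.8215 265.606 ]
 [355.0516 265.5395]]
```

Run:
```python
from h import *
A,s=tool();M=A@MAL;c=get_calibration("side");im=capture("side");cv2.imwrite("pics/s2.png",im)
P=lambda *q:proj(c,[(M@[*q,1])[:3]])[0]
t=np.linspace(0,2*np.pi,72)
q=np.vstack([proj(c,[(M@[.025*np.cos(a),.025*np.sin(a),z,1])[:3] for a in t]) for z in(0,.075)]);x0,y0=q.min(0).astype(int)-25;x1,y1=q.max(0).astype(int)+25
print("head exp box",q.min(0),q.max(0))
m=blob((im.max(2)<50).astype(np.uint8),(x0,y0,x1,y1));print("head obs",cv2.boundingRect(m),m.sum())
for x in (-.10,-.14,-.18,-.22):
    e=P(x,0,.0375);u,v=np.round(e).astype(int);col=im[v-25:v+26,u].astype(int);h=cv2.cvtColor(im[v-25:v+26,u:u+1],cv2.COLOR_BGR2HSV)[:,0]
    w=np.where((h[:,0]>5)&(h[:,0]<25)&(h[:,1]>85)&(h[:,2]>50))[0];print(x,"exp ctr",e,"top/bot exp",P(x,0,.0485)[1],P(x,.012,.0265)[1],"obs",w.min()+v-25 if len(w) else None,w.max()+v-25 if len(w) else None)
```

```text
head exp box [206.457  307.0744] [251.7093 374.125 ]
head obs (208, 282, 68, 93) 4492
-0.1 exp ctr [304.6211 355.6986] top/bot exp 350.3087975432338 368.5947825237929 obs 347 368
-0.14 exp ctr [335.7245 361.6994] top/bot exp 356.31980934857876 374.7437109871302 obs 352 374
-0.18 exp ctr [367.4708 367.7417] top/bot exp 362.37591513507357 380.9282332827314 obs 358 380
-0.22 exp ctr [399.8159 373.8108] top/bot exp 368.4624772603162 387.1328300091428 obs 363 386
```

Checked numerically: the handle's slope in the side view matches prediction to about 1 px, so the mallet hangs level. I'm moving it over the punch head.

Call:
apply_moves:
  targets:
    - {"claw": 1, "offset": [0.007, 0.0714, 0.001], "rotation": [0, 0, -0.0126]}
    - {"claw": 1, "offset": [0.007, 0.0714, 0.001], "rotation": [0, 0, 0]}
    - {"claw": 1, "offset": [0.007, 0.0714, 0.001], "rotation": [0, 0, 0]}
    - {"claw": 1, "offset": [0.007, 0.0714, 0.001], "rotation": [0, 0, 0]}
    - {"claw": 1, "offset": [0.007, 0.0714, 0.001], "rotation": [0, 0, 0]}
    - {"claw": 1, "offset": [0.007, 0.0714, 0.001], "rotation": [0, 0, 0]}
    - {"claw": 1, "offset": [0, 0, 0], "rotation": [0, 0, 0]}
    - {"claw": 1, "offset": [0, 0, 0], "rotation": [0, 0, 0]}

```text
time_s: 18.82
tool_pos: [0.5307, 0.0235, 0.2467]
ee_rot: [[0.987, -0.158, 0.002], [-0.158, -0.987, 0.001], [0.001, -0.001, -1.0]]
force: [-0.0, -0.3, -3.6]
grip_width: 0.258
grip_force: 118.2
```

Run:
```python
from h import *
A,s=tool();M=A@MAL;print(s["time_s"],s["tool_pos"],s["force"],s["joint_positions"]);print("mallet face",M[:3,3],M[:3,2])
R=goal(-9.05,0)
for dz in (.045,-.018): go(np.array([.587,.0143,.154+dz])-R@MAL[:3,3],R)
```

```text
18.825 [0.5307 0.0235 0.2467] [-0.0119 -0.3389 -3.6496] [-2.5048 18.516  97.8876  0.0407 63.5113 96.5503]
mallet face [0.5873 0.0149 0.2037] [0.0035 0.0004 1.    ]
rot units [-0.0046 -0.008  -0.0023] | shift units (now axes) [-0.0002  0.0011  0.0077] (goal axes) [-0.0001  0.0011  0.0077]
rot units [-0.0046 -0.008  -0.0023] | shift units (now axes) [-0.0003  0.0012  0.1127] (goal axes) [-0.0001  0.0011  0.1127]
```

Call:
apply_moves:
  targets:
    - {"claw": 1, "offset": [0, 0.001, 0.03], "rotation": [0, 0, 0]}
    - {"claw": 1, "offset": [0, 0, 0.041], "rotation": [0, 0, 0]}
    - {"claw": 1, "offset": [0, 0, 0.041], "rotation": [0, 0, 0]}
    - {"claw": 1, "offset": [0, 0, 0], "rotation": [0, 0, 0]}
    - {"claw": 1, "offset": [0, 0, 0], "rotation": [0, 0, 0]}

```text
time_s: 19.45
tool_pos: [0.531, 0.0236, 0.1806]
ee_rot: [[0.988, -0.156, 0.002], [-0.156, -0.988, 0.001], [0.002, -0.001, -1.0]]
force: [-3.1, 1.4, 4.1]
grip_width: 0.258
grip_force: 120.6
```

Call:
apply_moves:
  targets:
    - {"claw": 1, "offset": [0, 0, 0.0015], "rotation": [0, 0, 0]}
    - {"claw": 1, "offset": [0, 0, 0], "rotation": [0, 0, 0]}

```text
time_s: 19.7
tool_pos: [0.531, 0.0232, 0.1796]
ee_rot: [[0.988, -0.157, 0.003], [-0.157, -0.988, 0.001], [0.003, -0.001, -1.0]]
force: [-1.8, 3.9, 3.8]
grip_width: 0.256
grip_force: 120.6
```

Call:
apply_moves:
  targets:
    - {"claw": 1, "offset": [0, 0, 0.0015], "rotation": [0, 0, 0]}
    - {"claw": 1, "offset": [0, 0, 0], "rotation": [0, 0, 0]}

```text
time_s: 19.95
tool_pos: [0.5311, 0.0229, 0.1784]
ee_rot: [[0.988, -0.157, 0.003], [-0.157, -0.988, 0.001], [0.003, -0.001, -1.0]]
force: [-1.6, 4.9, 4.5]
grip_width: 0.258
grip_force: 120.7
```

```bash
cat > ml.py <<'E'
from h import *
A,s=tool();M=A@MAL;c=get_calibration("side");im=capture("side");cv2.imwrite("pics/s%d.png"%int(s["time_s"]*100),im)
P=lambda *q:proj(c,[(M@[*q,1])[:3]])[0]
hsv=cv2.cvtColor(im,cv2.COLOR_BGR2HSV)
w=((hsv[:,:,0]>5)&(hsv[:,:,0]<25)&(hsv[:,:,1]>75)&(hsv[:,:,2]>45))
print("face",M[:3,3],s["time_s"])
for x in (-.09,-.12,-.15,-.18,-.21,-.23):
    u,v=np.round(P(x,0,.0375)).astype(int); k=np.where(w[v-25:v+26,u])[0]+v-25
    print(x,"exp",P(x,-.012,.0485).round(1),P(x,.012,.0265)[1].round(1),"obs",(k.min(),k.max()) if len(k) else None)
t=np.linspace(0,2*np.pi,72)
q=np.vstack([proj(c,[(M@[.025*np.cos(a),.025*np.sin(a),z,1])[:3] for a in t]) for z in(0,.075)]);print("head exp box",q.min(0),q.max(0))
uu=int(q[:,0].mean());col=im[int(q[:,1].min())-15:int(q[:,1].max())+15,uu].max(1);print("dark col",int(q[:,1].min())-15,col.tolist())
E
python3 ml.py
```

```text
face [0.5878 0.0143 0.1355] 19.95
-0.09 exp [324.1 248. ] 266.8 obs (np.int64(252), np.int64(267))
-0.12 exp [341.3 250.7] 269.6 obs (np.int64(255), np.int64(271))
-0.15 exp [358.8 253.4] 272.5 obs (np.int64(259), np.int64(274))
-0.18 exp [376.4 256.1] 275.3 obs (np.int64(262), np.int64(278))
-0.21 exp [394.2 258.9] 278.2 obs (np.int64(266), np.int64(282))
-0.23 exp [406.2 260.7] 280.1 obs (np.int64(269), np.int64(284))
head exp box [255.8024 223.484 ] [287.1126 274.9114]
dark col 208 [153, 154, 154, 154, 153, 153, 153, 154, 154, 154, 154, 153, 154, 153, 155, 153, 121, 45, 28, 31, 32, 31, 31, 31, 31, 29, 30, 33, 31, 31, 33, 33, 30, 30, 30, 31, 31, 30, 26, 33, 31, 28, 30, 29, 28, 30, 29, 28, 29, 29, 27, 26, 30, 28, 30, 27, 29, 27, 31, 28, 27, 27, 30, 28, 25, 31, 30, 36, 35, 46, 68, 75, 57, 43, 43, 41, 37, 46, 48, 41, 28]
```

Call:
apply_moves:
  targets:
    - {"claw": 1, "offset": [0, 0, -0.04], "rotation": [0, 0, 0]}
    - {"claw": 1, "offset": [0, 0, -0.06], "rotation": [0, 0, 0]}
    - {"claw": 1, "offset": [0.018, 0, 0], "rotation": [0, 0, 0]}
    - {"claw": 1, "offset": [0, 0, 0], "rotation": [0, 0, 0]}
    - {"claw": 1, "offset": [0, 0, 0], "rotation": [0, 0, 0]}

```text
time_s: 20.62
tool_pos: [0.5407, 0.0209, 0.2366]
ee_rot: [[0.988, -0.158, -0.001], [-0.158, -0.988, 0.0], [-0.001, -0.0, -1.0]]
force: [-0.4, -0.2, -3.0]
grip_width: 0.262
grip_force: 119.8
```

```bash
python3 ml.py
python3 - <<'E'
from h import *
c=get_calibration("side");A=np.eye(4);s=status.get_obs();print(s["tool_pos"],s["force"])
# free-hang check of head top in s2
A[:3,:3]=[[.987,-.16,0],[-.16,-.987,-.001],[0,.001,-1]];A[:3,3]=[.5458,.2808,.2494];M=A@MAL
t=np.linspace(0,2*np.pi,72);q=np.vstack([proj(c,[(M@[.025*np.cos(a),.025*np.sin(a),z,1])[:3] for a in t]) for z in(0,.075)]);im=cv2.imread("pics/s2.png")
u=int(q[:,0].mean());a=int(q[:,1].min())-15;print("free exp",q.min(0),q.max(0),a,im[a:a+100,u].max(1).tolist())
E
```

```text
face [0.5972 0.0123 0.1935] 20.625
-0.09 exp [318.5 220.4] 239.9 obs (np.int64(224), np.int64(240))
-0.12 exp [336.4 223. ] 242.6 obs (np.int64(228), np.int64(244))
-0.15 exp [354.6 225.6] 245.4 obs (np.int64(231), np.int64(248))
-0.18 exp [372.9 228.2] 248.1 obs (np.int64(235), np.int64(251))
-0.21 exp [391.4 230.9] 250.9 obs (np.int64(238), np.int64(255))
-0.23 exp [403.9 232.7] 252.8 obs (np.int64(241), np.int64(257))
head exp box [247.4703 195.4542] [280.5301 249.1603]
dark col 180 [149, 148, 150, 150, 150, 148, 149, 148, 148, 150, 150, 149, 150, 149, 151, 152, 116, 45, 26, 27, 28, 29, 29, 29, 29, 28, 28, 30, 28, 33, 29, 32, 30, 26, 29, 29, 29, 29, 28, 30, 28, 28, 27, 31, 29, 25, 30, 28, 29, 27, 25, 28, 27, 27, 32, 31, 28, 29, 28, 30, 28, 30, 29, 29, 30, 28, 27, 28, 62, 149, 150, 150, 148, 149, 149, 149, 148, 149, 149, 149, 140, 128, 131, 128]
[0.5408 0.0209 0.2369] [-0.1106 -0.843  -3.1673]
free exp [206.5064 306.9834] [251.7479 374.0296] 291 [60, 58, 57, 59, 86, 125, 127, 127, 128, 119, 110, 127, 111, 82, 79, 78, 76, 67, 70, 60, 36, 32, 35, 37, 34, 34, 36, 35, 34, 36, 36, 35, 33, 35, 34, 37, 36, 34, 37, 37, 34, 37, 32, 35, 35, 35, 36, 34, 35, 35, 36, 32, 34, 34, 35, 37, 33, 32, 33, 34, 38, 37, 34, 36, 37, 35, 37, 35, 36, 35, 37, 36, 37, 36, 35, 36, 38, 36, 37, 37, 38, 38, 36, 47, 112, 170, 175, 173, 173, 177, 177, 175, 174, 175, 175, 176, 178, 177, 177, 177]
```

Call:
apply_moves:
  targets:
    - {"claw": 1, "offset": [0, -0.0033, 0.025], "rotation": [0, 0, 0]}
    - {"claw": 1, "offset": [0, 0, 0.042], "rotation": [0, 0, 0]}
    - {"claw": 1, "offset": [0, 0, 0.034], "rotation": [0, 0, 0]}
    - {"claw": 1, "offset": [0, 0, 0], "rotation": [0, 0, 0]}

```text
time_s: 21.18
tool_pos: [0.5411, 0.0233, 0.1762]
ee_rot: [[0.988, -0.157, 0.0], [-0.157, -0.988, 0.0], [0.0, -0.001, -1.0]]
force: [-4.4, 0.7, 4.2]
grip_width: 0.258
grip_force: 125.1
```

Call:
apply_moves:
  targets:
    - {"claw": 1, "offset": [0, 0, 0.0015], "rotation": [0, 0, 0]}
    - {"claw": 1, "offset": [0, 0, 0], "rotation": [0, 0, 0]}

```text
time_s: 21.42
tool_pos: [0.5412, 0.0232, 0.1761]
ee_rot: [[0.988, -0.157, 0.001], [-0.157, -0.988, 0.0], [0.001, -0.001, -1.0]]
force: [-6.3, 0.9, 5.6]
grip_width: 0.256
grip_force: 125.1
```

Call:
apply_moves:
  targets:
    - {"claw": 1, "offset": [0, 0, 0.0025], "rotation": [0, 0, 0]}
    - {"claw": 1, "offset": [0, 0, 0], "rotation": [0, 0, 0]}

```text
time_s: 21.68
tool_pos: [0.5413, 0.0232, 0.1752]
ee_rot: [[0.988, -0.157, 0.001], [-0.157, -0.988, 0.0], [0.001, -0.001, -1.0]]
force: [-6.3, 1.2, 7.7]
grip_width: 0.259
grip_force: 125.8
```

Call:
apply_moves:
  targets:
    - {"claw": 1, "offset": [0, 0, 0.0025], "rotation": [0, 0, 0]}
    - {"claw": 1, "offset": [0, 0, 0], "rotation": [0, 0, 0]}

```text
time_s: 21.92
tool_pos: [0.5413, 0.0233, 0.1748]
ee_rot: [[0.988, -0.157, 0.002], [-0.157, -0.988, 0.0], [0.002, -0.001, -1.0]]
force: [-13.5, 1.9, 22.3]
grip_width: 0.258
grip_force: 127.7
```

Pressing 1.5 mm further raised the force to about 26 N at the head, so the punch is hard down on the bar. Raising and carrying the mallet back.

Call:
apply_moves:
  targets:
    - {"claw": 1, "offset": [0, 0, -0.04], "rotation": [0, 0, 0]}
    - {"claw": 1, "offset": [0, 0, -0.07], "rotation": [0, 0, 0]}
    - {"claw": 1, "offset": [-0.0115, -0.001, -0.015], "rotation": [0, 0, 0]}
    - {"claw": 1, "offset": [-0.0115, -0.07, 0], "rotation": [0, 0, 0]}
    - {"claw": 1, "offset": [-0.0115, -0.07, 0], "rotation": [0, 0, 0]}
    - {"claw": 1, "offset": [-0.0115, -0.07, 0], "rotation": [0, 0, 0]}
    - {"claw": 1, "offset": [-0.0115, -0.07, 0], "rotation": [0, 0, 0]}
    - {"claw": 1, "offset": [0, -0.07, 0], "rotation": [0, 0, 0]}
    - {"claw": 1, "offset": [0, -0.07, 0], "rotation": [0, 0, 0]}
    - {"claw": 1, "offset": [0, 0, 0], "rotation": [0, 0, 0]}
    - {"claw": 1, "offset": [0, 0, 0], "rotation": [0, 0, 0]}

```text
time_s: 23.3
tool_pos: [0.5466, 0.2774, 0.2472]
ee_rot: [[0.988, -0.157, 0.0], [-0.157, -0.988, -0.001], [0.0, 0.001, -1.0]]
force: [0.4, -0.9, -3.3]
grip_width: 0.255
grip_force: 124.0
```

```bash
python3 ml.py
python3 - <<'E'
from h import *
s=status.get_obs();print(s["tool_pos"],s["force"])
go([.5478,.2815,.12],goal(-9.1,0))
E
```

```text
face [0.6032 0.2688 0.2041] 23.3
-0.09 exp [298.8 340.2] 365.7 obs (np.int64(345), np.int64(367))
-0.12 exp [321.8 344.5] 370.3 obs (np.int64(352), np.int64(373))
-0.15 exp [345.2 348.8] 374.8 obs (np.int64(358), np.int64(380))
-0.18 exp [368.9 353.2] 379.4 obs (np.int64(364), np.int64(386))
-0.21 exp [392.9 357.5] 383.9 obs (np.int64(370), np.int64(393))
-0.23 exp [409.1 360.5] 387.0 obs (np.int64(374), np.int64(397))
head exp box [206.6505 306.2114] [251.6284 372.9194]
dark col 291 [57, 59, 59, 60, 85, 125, 126, 126, 129, 120, 110, 126, 111, 83, 70, 41, 36, 33, 34, 35, 35, 36, 33, 35, 33, 36, 34, 32, 35, 32, 35, 36, 33, 34, 36, 31, 32, 37, 35, 35, 37, 36, 34, 34, 34, 35, 34, 34, 35, 30, 35, 36, 31, 34, 36, 37, 35, 32, 36, 36, 36, 33, 35, 37, 36, 35, 37, 34, 36, 34, 38, 38, 36, 36, 35, 37, 38, 36, 70, 136, 171, 172, 172, 170, 170, 171, 173, 172, 175, 175, 176, 174, 174, 172, 174, 175]
[0.5469 0.2771 0.2477] [-0.4485 -0.8276 -4.5087]
rot units [ 0.0022 -0.0053  0.0024] | shift units (now axes) [ 0.0002 -0.0076  0.2128] (goal axes) [ 0.0004 -0.0075  0.2128]
```

The mallet has slipped about 6° head-up in the grip, judging by the handle slope and the head's lower edge. I'll level it with the tool and lower it towards the rest.

Call:
apply_moves:
  targets:
    - {"claw": 1, "offset": [0, -0.0072, 0], "rotation": [0, -0.31, 0]}
    - {"claw": 1, "offset": [0, 0, 0], "rotation": [0, -0.31, 0]}
    - {"claw": 1, "offset": [0, 0, 0], "rotation": [0, 0, 0]}

```text
time_s: 23.72
tool_pos: [0.5484, 0.281, 0.2483]
ee_rot: [[0.982, -0.159, -0.104], [-0.158, -0.987, 0.017], [-0.106, -0.0, -0.994]]
force: [0.8, -0.4, -3.3]
grip_width: 0.263
grip_force: 124.0
```

```bash
sed -i 's/^A,s=tool();M=A@MAL;/import sys;th=float(sys.argv[1]) if len(sys.argv)>1 else 0\nA,s=tool();A[:3,:3]=A[:3,:3]@Ro.from_rotvec([0,np.radians(th),0]).as_matrix();M=A@MAL;/' ml.py && python3 ml.py 6.2
python3 - <<'E'
from h import *
A,s=tool();print(s["tool_pos"],s["force"])
R=goal(-9.1,-6.2)
go([.5478,.2815,.10],R);go([.5478,.2815,.058],R)
E
```

```text
face [0.605  0.2724 0.2054] 23.725
-0.09 exp [297.1 341.9] 367.5 obs (np.int64(345), np.int64(367))
-0.12 exp [320.2 346.3] 372.2 obs (np.int64(350), np.int64(372))
-0.15 exp [343.7 350.7] 376.8 obs (np.int64(355), np.int64(377))
-0.18 exp [367.5 355.2] 381.5 obs (np.int64(360), np.int64(382))
-0.21 exp [391.6 359.6] 386.1 obs (np.int64(364), np.int64(387))
-0.23 exp [407.9 362.6] 389.3 obs (np.int64(367), np.int64(390))
head exp box [204.5661 307.5049] [249.7777 374.4958]
dark col 292 [31, 30, 34, 28, 31, 31, 33, 30, 29, 33, 29, 30, 42, 60, 75, 73, 71, 60, 43, 34, 31, 35, 35, 35, 34, 34, 32, 33, 35, 35, 35, 35, 33, 37, 35, 35, 36, 35, 34, 34, 33, 36, 34, 35, 34, 34, 36, 32, 34, 34, 32, 29, 35, 35, 34, 34, 34, 36, 37, 32, 34, 31, 37, 35, 34, 34, 35, 38, 35, 35, 36, 37, 34, 37, 34, 35, 37, 36, 36, 36, 35, 47, 111, 170, 172, 171, 173, 173, 174, 176, 175, 175, 175, 176, 175, 176, 176]
[0.5482 0.2812 0.2484] [-0.6269 -0.5971 -3.785 ]
rot units [-0.0018 -0.0172 -0.0025] | shift units (now axes) [ 0.0252 -0.0003  0.2461] (goal axes) [ 0.026  -0.0004  0.246 ]
rot units [-0.0018 -0.0172 -0.0025] | shift units (now axes) [ 0.0326 -0.0003  0.3157] (goal axes) [ 0.0335 -0.0004  0.3156]
```

Call:
apply_moves:
  targets:
    - {"claw": 1, "offset": [0.0062, 0, 0.06], "rotation": [0, 0, 0]}
    - {"claw": 1, "offset": [0.0062, 0, 0.06], "rotation": [0, 0, 0]}
    - {"claw": 1, "offset": [0.0062, 0, 0.06], "rotation": [0, 0, 0]}
    - {"claw": 1, "offset": [0.0062, 0, 0.06], "rotation": [0, 0, 0]}
    - {"claw": 1, "offset": [0.0041, 0, 0.04], "rotation": [0, 0, 0]}
    - {"claw": 1, "offset": [0.0021, 0, 0.02], "rotation": [0, 0, 0]}
    - {"claw": 1, "offset": [0.0016, 0, 0.0157], "rotation": [0, 0, 0]}
    - {"claw": 1, "offset": [0, 0, 0], "rotation": [0, 0, 0]}
    - {"claw": 1, "offset": [0, 0, 0], "rotation": [0, 0, 0]}

```text
time_s: 24.9
tool_pos: [0.5479, 0.2825, 0.0593]
ee_rot: [[0.982, -0.157, -0.103], [-0.156, -0.988, 0.018], [-0.104, -0.001, -0.995]]
force: [0.3, -0.3, -3.6]
grip_width: 0.259
grip_force: 124.2
```

Call:
apply_moves:
  targets:
    - {"claw": 1, "offset": [0.0003, 0, 0.003], "rotation": [0, 0, 0]}
    - {"claw": 1, "offset": [0, 0, 0], "rotation": [0, 0, 0]}

```text
time_s: 25.15
tool_pos: [0.5475, 0.2824, 0.0568]
ee_rot: [[0.982, -0.157, -0.104], [-0.156, -0.988, 0.017], [-0.105, -0.001, -0.994]]
force: [-0.2, -0.1, -4.1]
grip_width: 0.26
grip_force: 124.2
```

Call:
apply_moves:
  targets:
    - {"claw": 1, "offset": [0.0003, 0, 0.0025], "rotation": [0, 0, 0]}
    - {"claw": 1, "offset": [0, 0, 0], "rotation": [0, 0, 0]}

```text
time_s: 25.4
tool_pos: [0.5475, 0.2823, 0.055]
ee_rot: [[0.982, -0.157, -0.104], [-0.156, -0.988, 0.017], [-0.106, -0.001, -0.994]]
force: [-0.1, 0.9, -3.9]
grip_width: 0.257
grip_force: 124.2
```

Call:
apply_moves:
  targets:
    - {"claw": 1, "offset": [0.0002, 0, 0.0018], "rotation": [0, 0, 0]}
    - {"claw": 1, "offset": [0, 0, 0], "rotation": [0, 0, 0]}

```text
time_s: 25.65
tool_pos: [0.5476, 0.2824, 0.0542]
ee_rot: [[0.982, -0.157, -0.104], [-0.156, -0.988, 0.017], [-0.106, -0.001, -0.994]]
force: [1.0, -0.1, -1.3]
grip_width: 0.261
grip_force: 124.2
```

Call:
apply_moves:
  targets:
    - {"claw": 1, "offset": [0.0001, 0, 0.0013], "rotation": [0, 0, 0]}
    - {"claw": 1, "offset": [0, 0, 0], "rotation": [0, 0, 0]}
    - {"claw": -1, "offset": [0, 0, 0], "rotation": [0, 0, 0]}
    - {"claw": -1, "offset": [0, 0, 0], "rotation": [0, 0, 0]}
    - {"claw": -1, "offset": [0, 0, 0], "rotation": [0, 0, 0]}
    - {"claw": -1, "offset": [0, 0, 0], "rotation": [0, 0, 0]}
    - {"claw": -1, "offset": [0, 0, 0], "rotation": [0, 0, 0]}
    - {"claw": -1, "offset": [-0.003, 0, -0.03], "rotation": [0, 0, 0]}
    - {"claw": -1, "offset": [-0.005, 0, -0.05], "rotation": [0, 0, 0]}
    - {"claw": -1, "offset": [-0.009, 0, -0.09], "rotation": [0, 0.31, 0]}
    - {"claw": -1, "offset": [-0.009, 0, -0.09], "rotation": [0, 0.31, 0]}
    - {"claw": -1, "offset": [0, 0, 0], "rotation": [0, 0, 0]}

```text
time_s: 27.15
tool_pos: [0.5468, 0.2835, 0.2159]
ee_rot: [[0.988, -0.157, 0.011], [-0.157, -0.988, 0.004], [0.01, -0.005, -1.0]]
force: [0.1, 0.4, -0.1]
grip_width: 1.0
grip_force: 0.0
```

```bash
cat > chk.py <<'E'
from h import *
A,s=tool();print(s["time_s"],s["tool_pos"],s["force"],s["grip_width"])
W=get_calibration("wrist");im=capture("wrist");cv2.imwrite("pics/w%d.png"%int(s["time_s"]*100),im);v=im.max(2)
e=proj(W,[[.6045,.2729,.087]])[0].astype(int);print("head exp px",e)
m=blob((v<45).astype(np.uint8),(e[0]-65,max(e[1]-60,0),e[0]+65,e[1]+50))
(x,y),r=cv2.minEnclosingCircle(np.argwhere(m)[:,::-1].astype(np.float32));h=plane(W,[(x,y)],.087)[0];print("head",h,"px",x,y,r,"rad",np.linalg.norm(plane(W,[(x+r,y)],.087)[0]-h),cv2.boundingRect(m))
def mid(q):
    u=int(round(proj(W,[[*(np.array([.6045,.2729])-q*np.array([.9876,-.1573])),.0605]])[0,0]));R=int(round(proj(W,[[*(np.array([.6045,.2729])-q*np.array([.9876,-.1573])),.0605]])[0,1]))
    row=cv2.GaussianBlur(im,(3,3),0)[R,u-25:u+25].astype(int).sum(1);d=abs(np.diff(row));i=np.argmax(d[:24]);j=24+np.argmax(d[24:]);return (u-25+(i+j+1)/2,R),j-i
for q in (.05,.08,.11,.21,.225):
    p,wd=mid(q);print(q,p,wd,plane(W,[p],.0605)[0])
E
python3 chk.py
```

```text
27.15 [0.5468 0.2835 0.2159] [ 0.1181  0.4473 -0.0996] 0.9997436880758539
head exp px [326 158]
head [0.6023 0.2736] px 326.0 161.625 34.19279861450195 rad 0.024568344516557688 (293, 128, 67, 68)
0.05 (np.float64(325.5), 218) 26 [0.5556 0.2813]
0.08 (np.float64(325.5), 253) 26 [0.5252 0.2861]
0.11 (np.float64(325.0), 285) 25 [0.4959 0.2911]
0.21 (np.float64(325.0), 381) 25 [0.3975 0.3067]
0.225 (np.float64(324.5), 394) 20 [0.383  0.3095]
```

The mallet is standing on its face: head at (0.602, 0.274), 2 mm from the pad, handle yaw -9.3°. Next I'll check the bar and press from the fixed cameras.

Run:
```python
from h import *
T=pressT([.587,.0143],-4.45);I=np.linalg.inv(T);s=status.get_obs()
for n in("top","side"):
    c=get_calibration(n);im=capture(n);cv2.imwrite(f"pics/{n}9.png",im);h=cv2.cvtColor(im,cv2.COLOR_BGR2HSV)
    old=cv2.imread(f"pics/{n}1.png")
    q=proj(c,[(T@[x,y,.04,1])[:3] for x in(-.0155,.0145) for y in(-.083,.087)]);x0,y0=q.min(0).astype(int)-12;x1,y1=q.max(0).astype(int)+12
    m=np.zeros(im.shape[:2],np.uint8);m[y0:y1,x0:x1]=cv2.inRange(h,(5,70,40),(28,255,255))[y0:y1,x0:x1]
    k=np.argwhere(m)[:,::-1];w=plane(c,k,.04);P=np.c_[w,0*w[:,0],np.ones(len(w))]@I.T
    print(n,len(k),"y range",np.percentile(P[:,1],[.5,99.5]))
    for y in(-.075,-.06,-.05,-.03,.04,.075):
        a=P[abs(P[:,1]-y)<.004];print(y,a[:,0].min() if len(a) else None,a[:,0].max() if len(a) else None)
    # punch head / knob still up: difference with picture before
    for nm,p in(("head",[0,0,.154,1]),("knob",[0,.06,.140,1])):
        u,v=np.round(proj(c,[(T@p)[:3]])[0]).astype(int);print(nm,u,v,"mean abs diff",np.abs(im[v-8:v+9,u-8:u+9].astype(int)-old[v-8:v+9,u-8:u+9]).mean())
```

```text
top 650 y range [-0.0825  0.0863]
-0.075 -0.016338394091831465 0.01542835020307165
-0.06 -0.014970168129533223 0.014411201675035068
-0.05 -0.0157811055318553 0.015801946409844003
-0.03 -0.014612527754372051 0.014585108182553763
0.04 -0.015097204495442718 0.014357677494491572
0.075 -0.015129266745220527 0.005911054398660243
head 268 209 mean abs diff 6.583621683967705
knob 244 208 mean abs diff 9.246828143021915Traceback (most recent call last):
  File "<stdin>", line 9, in <module>
    return _quantile_unchecked(
        a, q, axis, out, overwrite_input, method, keepdims, weights)
    return _ureduce(a,
                    func=_quantile_ureduce_func,
    ...<5 lines>...
                    overwrite_input=overwrite_input,
                    method=method)
    r = func(a, **kwargs)
    result = _quantile(arr,
                       quantiles=q,
    ...<2 lines>...
                       out=out,
                       weights=wgt)
    slices_having_nans = np.isnan(arr[-1, ...])
                                  ~~~^^^^^^^^^
IndexError: index -1 is out of bounds for axis 0 with size 0
```

The bar is centred (about 0 mm across, +2 mm along) and square, the mallet is on its rest, and the gripper is clear. Handing in.

```bash
python3 -c "
from rig import bot
print(bot.close_job())"
```

```text
the job is handed in; nothing more can be done
None
```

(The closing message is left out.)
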